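Open a food processor, stow its discs in the bowl, lock the lid

ROBOT

A 6-joint arm with a two-finger parallel gripper is mounted at the origin on the work surface. World frame = base frame: x ahead of the robot, y to its left, z up, the work surface at z = 0. Lengths are in m, angles in rad, forces in N, time in s.
With the tool pointing down it reaches from about 0.375 to 0.975 m from the base axis. Payload 3.8 kg.
Tool frame: the origin (TCP) lies where the fingers leave the gripper's body, on its centre line; the fingertips stand 73 mm ahead of it and the grasp point (between the pads) lies 54 mm ahead of it (nose_length is the distance from the TCP to the fingertips, in m); z points along the fingers, y is the line along which they close (so a half turn about z gives the same grasp; the last joint's range is limited). The gripper opens to 85 mm and grips with 20 to 120 N. Pads are 22 mm wide; open, the fingers measure 114 mm over their backs; the gripper's body (76 mm by 85 mm) begins 54 mm behind the grasp point. The pads swing forward as they close: fully open they stand 13 mm farther back than shut.
Start: joints at [-1.251, 0.264, 1.604, -0, 1.274, -0.037], TCP at [0.236, -0.632, 0.304] pointing down, gripper open.
Joint ranges: [-2.63, 2.63], [-0.94, 2.18], [0.31, 2.57], [-1.31, 4.45], [0, 2.66], [-2.55, 2.55]. Speed limits (rad/s): [2.57, 2.57, 3.14, 3.14, 3.14, 3.14].

INTERFACE

Orientations are given as a rotation vector (axis times angle).
In Python, from workcell import read_state, read_camera, calibration, finish_job, look_for, cut_out, tip_of, nose_length gives the robot as it stands.
- The arm moves only by the tool step_arm, never from a script. Its argument "targets" is a list of rows, each a list of 3 entries, a list of its own where there are three numbers: the turn, a rotation vector about the tool's x, y, z in rad, then the shift along the tool's x, y, z in mm, then the finger opening in mm, from 0 to 85.4. In form: [[[ax, ay, az], [x, y, z], grip], ...]. A call has 1 to 5 rows; each row shifts and turns the commanded pose from where the row before left it, along the tool's axes as they then stand; what a row does not reach is not made up. A row lasts 1/12 s, in which the tool goes at most 41.7 mm and 7.16 degrees, less where a joint would pass 70% of its speed; a pose out of reach is approached as far as the arm can. A call with a gripper value outside its range is refused whole. The fingers move at their own pace and stop on an object; "grip_force" is the grip in N (left out, the last holds). Time passes only in rows, so rows that do not move let the fingers close. It gives the time, the measured TCP pose, the force, the opening and the grip force at its end, in the units of the state.
- read_state(): the state, without advancing time (a new reading comes with each control period).
- read_camera(name): name is "side" or "top"; returns the picture (420x560x3 uint8, red, green, blue); there is no depth.
- calibration(name): a dict with "camera_matrix" (3x3 intrinsics, pixels), "R" (3x3) and "t" (3): a world point X has camera coordinates R X + t. Camera axes: x right, y down, z forward; pixel columns grow to the right and rows downward; lengths in m; the calibration is good to about 2 mm. A picture is of the moment at which its call begins. calibration takes no time and is no camera call.
- finish_job(): hands the job in; it is judged then, once.
Trained networks look in the newest picture that a camera, given by its name, has taken for a name from the list of things; names that differ only in an ending like _2 or _b are one class to them, and where a whole thing is asked for, a point or a joint stands for the part that bears it (a point fixed in the world has none). Each returns a list of dicts, best first, with "score" (0 to 1); they miss things now and then, are a little off and sometimes report something else, mostly with a low value. They report only what shows in the picture. A call takes as long as a camera call. They do not tell look-alikes from the thing itself.
- look_for(camera, query): "extent" ([left, top, right, bottom] in pixels, round what is visible of it).
- cut_out(camera, query): "region" (420x560 bool, what is visible of it) and "extent" ([left, top, right, bottom] in pixels, round what is visible of it).
- tip_of(camera, query): "at" ([row, column] in pixels: a listed point, or the origin of a listed thing).
The state is a dict: "time": time; "q": joint angles; "joint_vel": joint speeds; "joint_torque": joint torques, N m; "tool_pos": TCP position; "tcp_rot": TCP orientation; "wrist_force": force on the tool from outside, world axes, zero at the start; "torque": the same for the moment, N m; "width": opening from 0.0 (shut) to 1.0 (fully open); "grip_force": force on a finger pad.
Only numpy, scipy, OpenCV 4.12 (cv2) and the standard library are available. Lean on these libraries where they do the work, as an engineer would, in place of code of your own. Each camera call takes 0.05 s, during which the arm holds its last target. There are 200 camera calls.

TASK

Get the donated food processor ready for the shelf: unlock the lid of its bowl (a quarter turn anticlockwise, seen from above), lift it off and lay it right way up on the table, then take every round cutting disc out of the drying rack and slide each upright, fully down, into a slot of its own in the white holder inside the bowl. Then close it again: lower the lid with its two lugs through the slots of the bowl's collar, press it down against the sprung seal, turn it a quarter turn clockwise so that it locks under the collar, and let go. Leave the wooden board in the rack and the other things on the table where they are.

Things in the scene. Friction and masses are not known exactly. Their poses are not given: they have to be found in the camera images.
- processor: Food processor, fixed on the table: white round motor base 85 mm high with a dial at its front (-x); on it, fixed, a clear round bowl, outer diameter 202 mm, carrying handle at the back (+x). Bowl rim 208 mm above the table; in the bowl a white disc holder, round the rim a grey bayonet collar. Origin: on the table, on the bowl's axis; z up.
- holder (a point): Holder in the bowl: 3 open-topped slots 13 mm wide along x, middle planes at y = -36, 0, +36 mm from here. Ribs between them have rounded tops 142 mm above the table; slot sides are parallel below 130 mm. Cross-bars cradle a disc's rim: seated, its centre is at x = 0, 139 mm above the table (top at 187). Point: seat of a disc's centre in the middle slot; axes as the processor's.
- collar (a point): Bayonet collar: flange 5 mm thick, inner diameter 172 mm, top at 208 mm above the table, cut by two slots 30 mm wide at +x and -x (open out to diameter 192 mm). Lid lugs pass down the slots; once pressed 3 mm or more below their rest on the seal they turn clockwise (from above) under the flange to a stop at 95 degrees. Point: on the bowl's axis, at the rim; axes as the processor's.
- seal (a joint): How far the sprung seal ring (black, inner diameter 161 mm) under the collar is pressed down, m. 0: free, or lid lying on it unlocked, underside 201 mm above the table, lugs still held between the slots' sides. Push lid 5 to 6 mm down to turn it (stop 8 mm; 5 N rising to 7.5 N, less the lid's weight). Locked and let go: 0.003, the seal lifts the lid against the flange, underside at 198 mm.
- lid_grip (a point): Lid: loose flat disc, diameter 166, 12 mm thick, about 0.22 kg. Starts locked on the bowl: bar across, along the processor's y. Grip bar on top, 90 (x) by 24 (y) mm, 12 to 52 mm above the underside. Two lugs in line with the bar stick out at +x, -x to radius 93 mm, 24 mm wide, 5 thick, flush with the underside; both ends alike. Point: on its axis, in the bar, 32 mm above the underside; z up.
- rack: Wire drying rack, fixed, 150 (x) by 220 (y) mm, four places in a row at y = -67.5, -22.5, 22.5 and 67.5 mm, each between two wire loops that stand 14 mm apart (tops 83 mm above the table). Origin: on the table under its centre; z up.
- disc1_center (a point): Slicing disc (one long blade): round slab, grey rim, steel middle, diameter 96, 10 mm thick, about 0.12 kg, upright on its rim in the drying rack (leaning at most 5 degrees), centre 69 mm, top 117 mm above the table. May be absent. Fits any slot of the holder, either face forward. Point: its centre; y across its thickness, x level along the disc, z up.
- disc2_center (a point): Coarse grating disc: round slab, grey rim, steel middle, diameter 96, 10 mm thick, about 0.12 kg, upright on its rim in the drying rack (leaning at most 5 degrees), centre 69 mm, top 117 mm above the table. May be absent. Fits any slot of the holder, either face forward. Point: its centre; y across its thickness, x level along the disc, z up.
- disc3_center (a point): Fine grating disc: round slab, grey rim, steel middle, diameter 96, 10 mm thick, about 0.12 kg, upright on its rim in the drying rack (leaning at most 5 degrees), centre 69 mm, top 117 mm above the table. May be absent. Fits any slot of the holder, either face forward. Point: its centre; y across its thickness, x level along the disc, z up.
- board_center (a point): Small wooden board, 120 (x) by 10 (y) by 85 (z) mm, drying upright in another place of the rack, top 119 mm above the table; stays there. Point: its centre.
- mug: Blue mug, diameter 80, height 92 mm, upright on the table; origin under its centre. Leave alone.
- jar: Glass jar with a steel lid, diameter 72, height 115 mm; origin under its centre. Leave alone.
- pot: Small steel cooking pot with two side handles, diameter 110, height 95 mm; origin under its centre. Leave alone.
- spatula: Spatula lying on the table near the robot. Leave alone.
- can: Food can with a paper label, diameter 66, height 100 mm; origin under its centre. Leave alone.
There are look-alikes about, which are no part of the job. Leave any purple look-alike of the part that bears lid_grip alone.

How it is judged:
On the way, in this order (a step that is already met when the one before it is completed fails the run):
1. the lid is off and lies right way up on the table (horizontal distance between lid_grip and processor above 0.12 m and height (world z) of lid_grip below 0.045 m and angle between lid_grip's own z axis and vertical below 0.15 rad), for 0.2 s.
2. every disc stands fully down in a slot of the holder (x of disc1_center in the frame of processor between -0.007 and 0.007 m and z of disc1_center in the frame of processor between 0.134 and 0.1435 m and angle between the y axis of each of disc1_center, disc2_center, disc3_center and the y axis of processor, either way round below 0.13 rad and (y of disc1_center in the frame of processor between -0.042 and -0.03 m or y of disc1_center in the frame of processor between -0.006 and 0.006 m or y of disc1_center in the frame of processor between 0.03 and 0.042 m) and x of disc2_center in the frame of processor between -0.007 and 0.007 m and z of disc2_center in the frame of processor between 0.134 and 0.1435 m and (y of disc2_center in the frame of processor between -0.042 and -0.03 m or y of disc2_center in the frame of processor between -0.006 and 0.006 m or y of disc2_center in the frame of processor between 0.03 and 0.042 m) and x of disc3_center in the frame of processor between -0.007 and 0.007 m and z of disc3_center in the frame of processor between 0.134 and 0.1435 m and (y of disc3_center in the frame of processor between -0.042 and -0.03 m or y of disc3_center in the frame of processor between -0.006 and 0.006 m or y of disc3_center in the frame of processor between 0.03 and 0.042 m)), for 0.2 s.
3. the lid lies in the collar with its lugs in the two slots (horizontal distance between lid_grip and processor below 0.006 m and angle between the x axis of lid_grip and the x axis of processor, either way round below 0.2 rad and z of lid_grip in the frame of processor between 0.222 and 0.236 m), for 0.1 s.
4. the lid is turned and locked (horizontal distance between lid_grip and processor below 0.005 m and z of lid_grip in the frame of processor between 0.222 and 0.2325 m and angle between lid_grip's own z axis and vertical below 0.05 rad and angle between the x axis of lid_grip and the y axis of processor, either way round below 0.33 rad), for 0.2 s.
At the end, for the whole second after the job is handed in: Each disc present stands in its own slot of the holder (6 mm across, 7 mm along, 4 mm height, 7 degrees); the lid is under the collar (axis within 5 mm of the bowl's, height within 2.5 mm above locked, level within 3 degrees), turned at least 71 degrees clockwise, released, at rest (all of step 2 and all of step 4 and contact force between the fingers and lid below 0.1 N and linear speed of lid below 0.01 m/s); the robot touches nothing.
It fails at once if the board in the rack or another bystander is moved more than 3 cm (distance of any of board_center, mug, jar, pot, spatula, can from where it was at the start of the episode above 0.03 m).
Of disc1, disc2, disc3 only 2 to 3 are there at a start; the rules pass over those that are not, and their reading is None.
At some moment in a run one of lid may be knocked a few centimetres aside while the robot is not near it.
It also fails if it takes over 208 s, if anything falls off the work surface, if the arm or the gripper's body presses on something with over 40 N, if the wrist force passes 120 N, or if a joint passes its speed limit or range.

## Working session

There is one attempt and no reset: what is moved stays moved. The work goes in short steps, Python scripts to look and compute and a tool call to move; the robot and the scene stay as the last step left them, time stands still between calls to the robot, and variables do not carry over. Pictures are saved under pics/ and viewed, at most 14 in all, crops included, and the job is handed in when it is done.

Besides the shell and the picture viewer there is one more tool, called as name(argument=value, ...) on one line, values as JSON. step_arm: Moves the arm, as the interface text tells. Its arguments: {"type":"object","properties":{"targets":{"type":"array","items":{"type":"array"}},"grip_force":{"type":"number"}},"required":["targets"]}

```bash
ls; mkdir -p pics
cat > h.py <<'E'
import numpy as np, cv2
from workcell import *
from scipy.spatial.transform import Rotation as Ro
def shot(cam,name=None,crop=None,sc=1):
    im=read_camera(cam)
    if name:
        o=im if crop is None else im[crop[1]:crop[3],crop[0]:crop[2]]
        if sc!=1:o=cv2.resize(o,None,fx=sc,fy=sc,interpolation=cv2.INTER_CUBIC)
        cv2.imwrite('pics/%s.png'%name,o[:,:,::-1])
    return im
def proj(cam,X):
    c=calibration(cam);K,R,t=[np.array(c[k],float) for k in('camera_matrix','R','t')]
    p=K@(R@np.array(X,float)+t.ravel());return p[:2]/p[2]  # col,row
def atz(cam,u,v,z):
    c=calibration(cam);K,R,t=[np.array(c[k],float) for k in('camera_matrix','R','t')]
    C=-R.T@t.ravel();d=R.T@np.linalg.solve(K,[u,v,1.]);return C+d*(z-C[2])/d[2]
E
python3 - <<'E'
from h import *
a=shot('top','top0',sc=1.4);
for q in ['lid_grip','processor','holder','collar','rack','disc1_center','disc2_center','disc3_center','board_center','mug','jar','pot','spatula','can']:
    r=tip_of('top',q); print(q,[(np.round(x['at'],1).tolist(),round(x['score'],2)) for x in r[:4]])
b=shot('side','side0',sc=1.4)
for q in ['lid_grip','processor','collar','rack','disc1_center','disc2_center','disc3_center','board_center']:
    r=tip_of('side',q); print(q,[(np.round(x['at'],1).tolist(),round(x['score'],2)) for x in r[:4]])
for c in('top','side'):
    k=calibration(c);R=np.array(k['R']);print(c,np.round(k['camera_matrix'],1).tolist(),np.round(-R.T@np.ravel(k['t']),3),np.round(R,2).tolist())
print(read_state())
E
```

```text
pics
lid_grip [([212.0, 120.9], 0.96), ([339.8, 169.3], 0.6)]
processor [([224.5, 151.3], 0.94)]
holder [([224.2, 400.1], 0.39)]
collar [([220.9, 379.9], 0.49), ([219.2, 394.5], 0.15)]
rack [([224.8, 399.3], 0.63), ([128.9, 281.6], 0.56)]
disc1_center [([222.2, 416.7], 0.6)]
disc2_center [([220.1, 381.3], 0.88)]
disc3_center [([219.6, 399.5], 0.76)]
board_center [([221.5, 435.5], 0.82)]
mug [([129.2, 279.7], 0.75), ([257.8, 274.2], 0.27)]
jar [([130.0, 236.0], 0.62)]
pot [([129.7, 352.3], 0.91)]
spatula [([260.0, 276.6], 0.59)]
can [([131.5, 193.1], 0.9)]
lid_grip [([365.8, 330.2], 0.89), ([281.0, 193.7], 0.86)]
processor [([349.6, 210.3], 0.7)]
collar [([232.2, 199.7], 0.68)]
rack [([203.1, 311.8], 0.87), ([184.5, 316.6], 0.48)]
disc1_center [([181.0, 318.0], 0.63)]
disc2_center [([196.7, 306.0], 0.67)]
disc3_center [([191.0, 312.2], 0.78)]
board_center [([173.4, 321.9], 0.98)]
top [[510.2, 0.0, 279.3], [0.0, 510.2, 212.6], [0.0, 0.0, 1.0]] [ 0.305 -0.006  1.327] [[-0.0, -1.0, -0.02], [-0.99, 0.0, -0.16], [0.16, 0.02, -0.99]]
side [[431.8, 0.0, 280.3], [0.0, 431.8, 211.2], [0.0, 0.0, 1.0]] [0.05  0.836 0.886] [[-0.9, -0.43, -0.02], [-0.25, 0.55, -0.8], [0.35, -0.72, -0.6]]
{'time': 1.2, 'q': array([-1.25092460e+00,  2.63892974e-01,  1.60400088e+00, -1.44748867e-05,
        1.27370077e+00, -3.69197317e-02]), 'joint_vel': array([-1.84351636e-03,  1.96235065e-04,  4.21245489e-05, -2.21140861e-03,
        2.55978047e-04,  6.30695059e-04]), 'joint_torque': array([-4.04447810e-04, -5.15076828e+01, -3.67724597e+01,  1.30346862e-04,
        1.05893603e-03,  1.28649253e-05]), 'tool_pos': array([ 0.23573736, -0.63249121,  0.30388398]), 'tcp_rot': array([ 3.09173326e+00,  5.57485291e-01, -2.19601808e-05]), 'wrist_force': array([-0.09092341,  0.10638131,  1.43812114]), 'torque': array([ 0.01606073, -0.04919187, -0.0044051 ]), 'grip_force': 0.0, 'width': 0.9974482584648168}
```

View pics/top0.png

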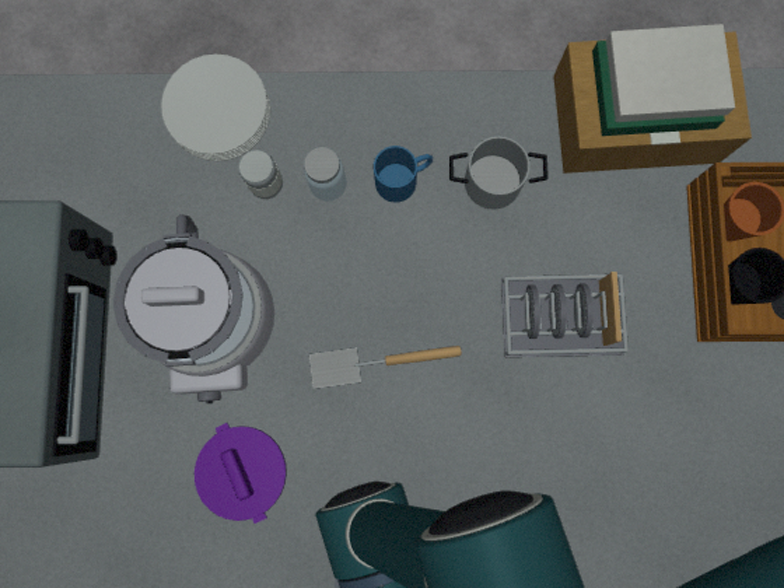

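View pics/side0.png

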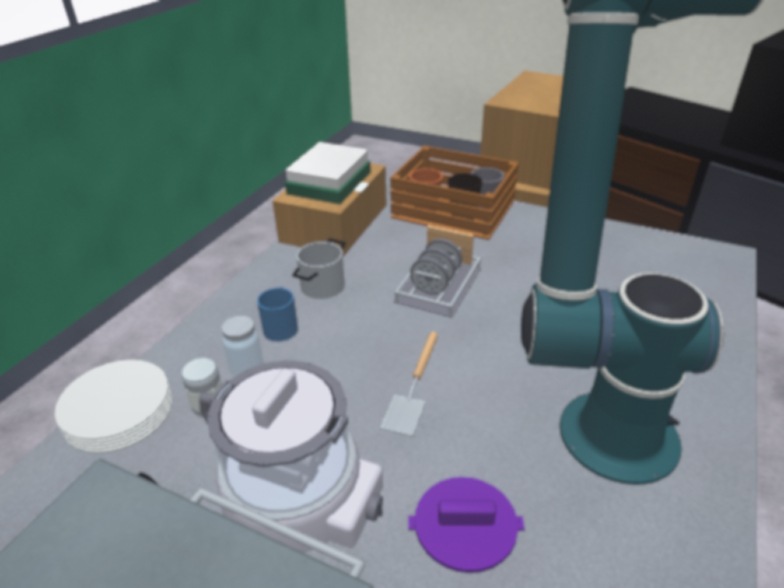

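The top view shows the white lid locked on the bowl (about (172,297) in the enlarged picture) and the purple look-alike (240,473) beside it. It also shows three discs in the rack (533, 558 and 585 at row 310) and the board at 611. The one to use is the white lid on the bowl.

```bash
cat >> h.py <<'E'
from scipy.optimize import least_squares
def tri(pts):  # list of (cam,u,v)
    f=lambda X:np.concatenate([proj(c,X)-[u,v] for c,u,v in pts])
    s=least_squares(f,[.5,0,.1]);return s.x,np.sqrt(np.mean(s.fun**2))
E
cat > m1.py <<'E'
from h import *
shot('top','lid1',crop=(75,150,205,300),sc=4)
shot('side');
cl=[c for c in cut_out('top','lid_grip')]
for c in cl: print('lid cut',c['score'],c['extent'])
r=cl[0]['region'].astype(np.uint8)
cs=max(cv2.findContours(r,cv2.RETR_EXTERNAL,cv2.CHAIN_APPROX_NONE)[0],key=cv2.contourArea)
e=cv2.fitEllipse(cv2.convexHull(cs));print('ell',e,atz('top',*e[0],.210))
print('grip tri',tri([('top',120.9,212.0),('side',193.7,281.0)]))
print('top grip at .23', atz('top',120.9,212.0,.230), 'side',atz('side',193.7,281,.23))
for n,t,s in [('d1',(416.7,222.2),(318,181)),('d2',(381.3,220.1),(306,196.7)),('d3',(399.5,219.6),(312.2,191)),('board',(435.5,221.5),(321.9,173.4))]:
    print(n,np.round(atz('top',*t,.069),4),np.round(atz('side',*s,.069),4),tri([('top',*t),('side',*s)]))
print('proc',atz('top',151.3,224.5,0),atz('side',210.3,349.6,0))
print('rack',atz('top',399.3,224.8,0),atz('side',311.8,203.1,0))
print('purple',atz('top',169.3,339.8,.032))
for q in['disc1_center','disc2_center','disc3_center','board_center']:
    for c in('top','side'): print(q,c,[(np.round(x['extent']).tolist(),round(x['score'],2)) for x in look_for(c,q)[:3]])
E
python3 m1.py
```

```text
lid cut 0.75 [87.9, 180.5, 166.2, 250.7]
lid cut 0.63 [139.1, 304.6, 205.4, 373.1]
lid cut 0.47 [427.0, 194.5, 442.0, 246.8]
lid cut 0.31 [80.6, 155.4, 196.4, 284.0]
ell ((127.03211975097656, 213.37811279296875), (72.70087432861328, 76.04551696777344), 65.57918548583984) [0.48022    0.35102564 0.21      ]
grip tri (array([0.48188619, 0.35689441, 0.2388603 ]), np.float64(1.0692214459035303))
top grip at .23 [0.48018346 0.35826592 0.23      ] side [0.49102882 0.35083619 0.23      ]
d1 [ 0.4775 -0.3267  0.069 ] [ 0.4784 -0.3383  0.069 ] (array([ 0.47532653, -0.32455386,  0.07825905]), np.float64(0.3300069761417951))
d2 [ 0.4831 -0.2393  0.069 ] [ 0.48   -0.2354  0.069 ] (array([ 0.48305656, -0.24023339,  0.06510559]), np.float64(0.19943832193975108))
d3 [ 0.4842 -0.2844  0.069 ] [ 0.4738 -0.274   0.069 ] (array([ 0.4834521, -0.2874121,  0.0584436]), np.float64(0.7799550788769777))
board [ 0.4791 -0.3731  0.069 ] [ 0.4837 -0.3893  0.069 ] (array([ 0.47706627, -0.36930071,  0.08227317]), np.float64(0.0710492857219405))
proc [0.48329423 0.35251089 0.        ] [0.48080568 0.35138276 0.        ]
rack [ 0.48028288 -0.29863594  0.        ] [ 4.83138465e-01 -2.98609583e-01  1.11022302e-16]
purple [0.19014623 0.288048   0.032     ]
disc1_center top [([412.0, 202.0, 426.0, 241.0], 0.78)]
disc1_center side [([306.0, 172.0, 331.0, 192.0], 0.65)]
disc2_center top [([375.0, 205.0, 384.0, 241.0], 0.59)]
disc2_center side [([295.0, 184.0, 318.0, 210.0], 0.8)]
disc3_center top [([394.0, 204.0, 402.0, 238.0], 0.88)]
disc3_center side [([303.0, 177.0, 322.0, 198.0], 0.78), ([292.0, 183.0, 318.0, 211.0], 0.39)]
board_center top [([426.0, 194.0, 441.0, 249.0], 0.66)]
board_center side [([305.0, 160.0, 339.0, 187.0], 0.67)]
```

View pics/lid1.png

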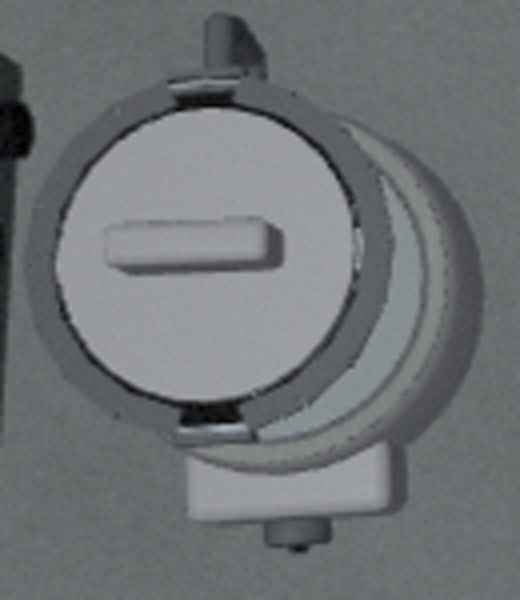

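The crop confirms the white lid: its bar runs across (crop row 243) and the empty collar slots are at (207,95) and (212,412). The lid is therefore locked, with its lugs under the collar. Next I work out the refined pose.

```bash
cat > m2.py <<'E'
from h import *
P=lambda u,v:(75+(u+.5)/4-.5,150+(v+.5)/4-.5)
# lid circle extremes
obs=[57,355,108,403]
def f(p):
    a=np.linspace(0,2*np.pi,721);q=np.array([proj('top',[p[0]+.083*np.cos(t),p[1]+.083*np.sin(t),.210]) for t in a[::6]])
    c=(q-[75,150]+.5)*4-.5
    return np.array([c[:,0].min(),c[:,0].max(),c[:,1].min(),c[:,1].max()])-obs
s=least_squares(f,[.48,.351],diff_step=1e-3);print('lid centre',s.x,s.fun)
t=atz('top',*P(206.5,97),.208);b=atz('top',*P(213,412),.208);print('slots',t,b,(t+b)/2,'yaw',np.degrees(np.arctan2((t-b)[1],(t-b)[0])))
# bar top face corners
l=[atz('top',*P(*q),.250) for q in[(106,226),(104,266)]];r=[atz('top',*P(*q),.25) for q in[(268,220),(267,262)]]
L=sum(l)/2;R_=sum(r)/2;print('bar',L,R_,(L+R_)/2,'ang',np.degrees(np.arctan2((L-R_)[1],(L-R_)[0])),np.linalg.norm(L-R_))
for n,z,q in[('mug',0,(279.7,129.2)),('jar',0,(236,130)),('pot',0,(352.3,129.7)),('can',0,(193.1,131.5)),('spat',0,(335/1.4,368/1.4)),('spatend',0.01,(460/1.4,350/1.4)),('bladeL',0,(310/1.4,368/1.4)),('bladetop',0,(335/1.4,348/1.4))]: print(n,np.round(atz('top',*q,z),3))
E
python3 m2.py
```

```text
lid centre [0.48088878 0.35313228] [ 0.57227033 -0.56963257  0.28397    -0.2584817 ]
slots [0.57089667 0.35754327 0.208     ] [0.39292786 0.34581974 0.208     ] [0.48191226 0.35168151 0.208     ] yaw 3.7688616012215173
bar [0.4790737  0.39502437 0.25      ] [0.48145975 0.30733444 0.25      ] [0.48026673 0.35117941 0.25      ] ang 91.55863645877078 0.08772239063426844
mug [0.742 0.014 0.   ]
jar [ 0.741  0.132 -0.   ]
pot [ 0.739 -0.182  0.   ]
can [0.737 0.248 0.   ]
spat [0.382 0.119 0.   ]
spatend [ 0.414 -0.112  0.01 ]
bladeL [0.382 0.166 0.   ]
bladetop [0.419 0.12  0.   ]
```

step_arm(targets=[[[0,0,-0.124],[0,0,-10],60],[[0,0,-0.124],[0,0,-10],60],[[0,0,-0.124],[0,0,-10],60],[[0,0,-0.124],[0,0,-10],60],[[0,0,-0.124],[0,0,-10],60]])

```text
time: 2.17
tool_pos: [0.2357, -0.6325, 0.3543]
tcp_rot: [-2.77, -1.483, 0.0]
wrist_force: [-1.1, 0.0, -0.1]
width: 0.703
grip_force: 0.0
```

step_arm(targets=[[[0,0,-0.124],[0,0,-10],60],[[0,0,-0.124],[0,0,-10],60],[[0,0,-0.124],[0,0,-10],60],[[0,0,-0.124],[0,0,-10],60],[[0,0,-0.124],[0,0,-10],60]])

```text
time: 2.58
tool_pos: [0.2357, -0.6324, 0.4044]
tcp_rot: [-2.185, -2.257, 0.0]
wrist_force: [0.5, -0.7, 0.8]
width: 0.701
grip_force: 0.0
```

step_arm(targets=[[[0,0,0],[34,20,0],60],[[0,0,0],[34,20,0],60],[[0,0,0],[34,20,0],60],[[0,0,0],[34,20,0],60],[[0,0,0],[34,20,0],60]])

```text
time: 3.0
tool_pos: [0.3317, -0.4584, 0.4039]
tcp_rot: [2.193, 2.249, 0.0]
wrist_force: [0.2, -0.5, -0.3]
width: 0.7
grip_force: 0.0
```

step_arm(targets=[[[0,0,0],[34,20,0],60],[[0,0,0],[34,20,0],60],[[0,0,0],[34,20,0],60],[[0,0,0],[34,20,0],60],[[0,0,0],[34,20,0],60]])

```text
time: 3.42
tool_pos: [0.4273, -0.2856, 0.4042]
tcp_rot: [2.192, 2.249, 0.0]
wrist_force: [0.3, -0.6, 0.5]
width: 0.705
grip_force: 0.0
```

step_arm(targets=[[[0,0,0],[34,20,0],60],[[0,0,0],[34,20,0],60],[[0,0,0],[34,20,0],60],[[0,0,0],[38,0,0],60],[[0,0,0],[38,0,0],60]])

```text
time: 3.83
tool_pos: [0.4827, -0.106, 0.4038]
tcp_rot: [-2.192, -2.251, -0.0]
wrist_force: [0.6, 0.9, 0.0]
width: 0.7
grip_force: 0.0
```

step_arm(targets=[[[0,0,0],[38,0,0],60],[[0,0,0],[38,0,0],60],[[0,0,0],[38,0,0],60],[[0,0,0],[38,0,0],60],[[0,0,0],[38,0,0],60]])

```text
time: 4.25
tool_pos: [0.4767, 0.0838, 0.4043]
tcp_rot: [2.192, 2.25, 0.001]
wrist_force: [1.3, -0.6, -0.2]
width: 0.703
grip_force: 0.0
```

step_arm(targets=[[[0,0,0],[38,0,0],60],[[0,0,0],[38,0,0],60],[[0,0,0],[38,0,0],60],[[0,0,0],[30,0,0],60],[[0,0,0],[30,0,0],60]])

```text
time: 4.67
tool_pos: [0.4722, 0.258, 0.4041]
tcp_rot: [2.191, 2.251, 0.001]
wrist_force: [-0.4, -0.1, 0.2]
width: 0.699
grip_force: 0.0
```

step_arm(targets=[[[0,0,0],[0,0,0],60],[[0,0,0],[0,0,0],60],[[0,0,0],[0,0,0],60]])

```text
time: 4.92
tool_pos: [0.4726, 0.2558, 0.4038]
tcp_rot: [2.191, 2.251, -0.001]
wrist_force: [0.0, -0.3, 0.6]
width: 0.7
grip_force: 0.0
```

step_arm(targets=[[[0,0,0],[32,3.7,0],60],[[0,0,0],[32,3.7,0],60],[[0,0,0],[32,3.6,0],60],[[0,0,0],[0,0,25],60],[[0,0,0],[0,0,25],60]])

```text
time: 5.33
tool_pos: [0.4827, 0.3529, 0.3556]
tcp_rot: [2.191, 2.249, 0.008]
wrist_force: [0.6, -0.7, -0.7]
width: 0.705
grip_force: 0.0
```

step_arm(targets=[[[0,0,0],[0,0,20],60],[[0,0,0],[0,0,20],60],[[0,0,0],[0,0,12],60],[[0,0,0],[0,0,12],60],[[0,0,0],[0,0,0],60]])

```text
time: 5.75
tool_pos: [0.4807, 0.3506, 0.2872]
tcp_rot: [-2.193, -2.248, 0.007]
wrist_force: [-0.2, -0.8, -0.0]
width: 0.702
grip_force: 0.0
```

```bash
cat >> h.py <<'E'
def to(x,y,z,yaw=None):
    s=read_state();R=Ro.from_rotvec(s['tcp_rot']).as_matrix();p=s['tool_pos']
    y0=np.degrees(np.arctan2(R[1,1],R[0,1]))
    d=R.T@(np.array([x,y,z])-p)*1000
    dy=0 if yaw is None else (yaw-y0+180)%360-180
    print('t',s['time'],'pos',np.round(p,4),'yaw',round(y0,2),'tool d mm',np.round(d,1),'turn z rad',round(-np.radians(dy),4),'F',np.round(s['wrist_force'],1),'M',np.round(s['torque'],2),'w',round(s['width'],3),'tilt',round(np.degrees(np.arccos(-R[2,2])),2))
E
python3 -c "
from h import *
to(.481,.352,.29,1.55)
shot('side','s2',crop=(120,180,320,330),sc=4)"
```

```text
t 5.75 pos [0.4807 0.3506 0.2872] yaw 1.41 tool d mm [ 1.4  0.4 -2.8] turn z rad -0.0025 F [-0.2 -0.8 -0. ] M [-0.02  0.01 -0.02] w 0.702 tilt 0.24
```

View pics/s2.png

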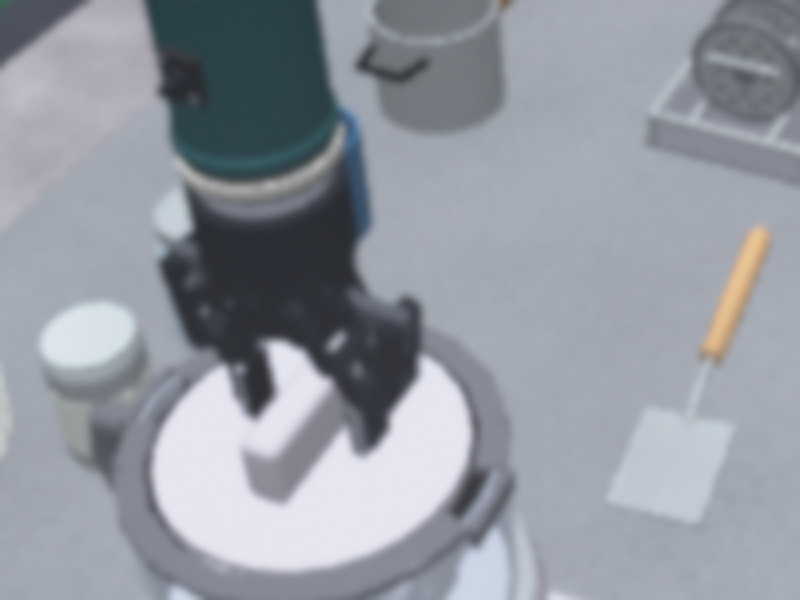

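The fingers straddle the bar (about (300,410)), with the lid still in the collar. I close on it.

step_arm(targets=[[[0,0,0],[1.4,0,-1],15],[[0,0,0],[0,0,0],15],[[0,0,0],[0,0,0],15],[[0,0,0],[0,0,0],15],[[0,0,0],[0,0,0],15]], grip_force=50)

```text
time: 6.22
tool_pos: [0.4818, 0.3541, 0.2925]
tcp_rot: [2.192, 2.25, 0.004]
wrist_force: [0.6, -0.9, 2.5]
width: 0.27
grip_force: 51.2
```

step_arm(targets=[[[0,0,0],[0,0,0],15],[[0,0,0],[0,0,0],15],[[0,0,0],[0,0,0],15]])

```text
time: 6.47
tool_pos: [0.4819, 0.3541, 0.2917]
tcp_rot: [2.192, 2.25, 0.004]
wrist_force: [2.9, 2.0, 3.5]
width: 0.275
grip_force: 51.2
```

```bash
python3 -c "
from h import *
to(.481,.352,.288,1.55)"
```

```text
t 6.4667 pos [0.4819 0.3541 0.2917] yaw 1.5 tool d mm [-2.1 -0.9  3.7] turn z rad -0.0009 F [2.9 2.  3.5] M [ 0.25 -0.36  0.02] w 0.275 tilt 0.15
```

step_arm(targets=[[[0,0,0],[0,0,2],15],[[0,0,-0.1],[0,0,0],15],[[0,0,-0.1],[0,0,0],15],[[0,0,-0.1],[0,0,0],15],[[0,0,-0.1],[0,0,0],15]])

```text
time: 6.88
tool_pos: [0.4811, 0.3534, 0.2888]
tcp_rot: [-1.696, -2.644, 0.001]
wrist_force: [0.3, -0.9, 4.4]
width: 0.27
grip_force: 51.1
```

```bash
python3 -c "
from h import *
to(.481,.352,.288,91.5)"
```

```text
t 6.8833 pos [0.4811 0.3534 0.2888] yaw 24.64 tool d mm [-1.3 -0.6  0.8] turn z rad -1.167 F [ 0.3 -0.9  4.4] M [ 0.14 -0.17 -0.29] w 0.27 tilt 0.03
```

Turning smoothly; I continue to about 91–93°.

step_arm(targets=[[[0,0,-0.1],[0,0,0],15],[[0,0,-0.1],[0,0,0],15],[[0,0,-0.1],[0,0,0],15],[[0,0,-0.1],[0,0,0],15],[[0,0,-0.1],[0,0,0],15]])

```text
time: 7.3
tool_pos: [0.481, 0.3534, 0.2888]
tcp_rot: [-0.989, -2.981, 0.0]
wrist_force: [1.0, -1.6, 3.9]
width: 0.274
grip_force: 51.1
```

step_arm(targets=[[[0,0,-0.1],[0,0,0],15],[[0,0,-0.1],[0,0,0],15],[[0,0,-0.1],[0,0,0],15],[[0,0,-0.1],[0,0,0],15],[[0,0,-0.1],[0,0,0],15]])

```text
time: 7.72
tool_pos: [0.481, 0.3534, 0.2888]
tcp_rot: [-0.221, -3.133, 0.0]
wrist_force: [-0.2, 0.4, 3.7]
width: 0.269
grip_force: 51.1
```

step_arm(targets=[[[0,0,-0.1],[0,0,0],15],[[0,0,-0.08],[0,0,0],15],[[0,0,0],[0,0,0],15],[[0,0,0],[0,0,0],15]])

```text
time: 8.05
tool_pos: [0.4809, 0.3535, 0.2887]
tcp_rot: [0.053, -3.14, 0.001]
wrist_force: [-0.8, -0.9, 3.9]
width: 0.269
grip_force: 51.5
```

```bash
python3 -c "
from h import *
to(.481,.352,.288,92.5)
shot('top','t3',crop=(75,150,205,300),sc=4)"
```

```text
t 8.05 pos [0.4809 0.3535 0.2887] yaw 91.92 tool d mm [-0.  -1.5  0.7] turn z rad -0.0102 F [-0.8 -0.9  3.9] M [0.17 0.03 0.29] w 0.269 tilt 0.05
```

View pics/t3.png

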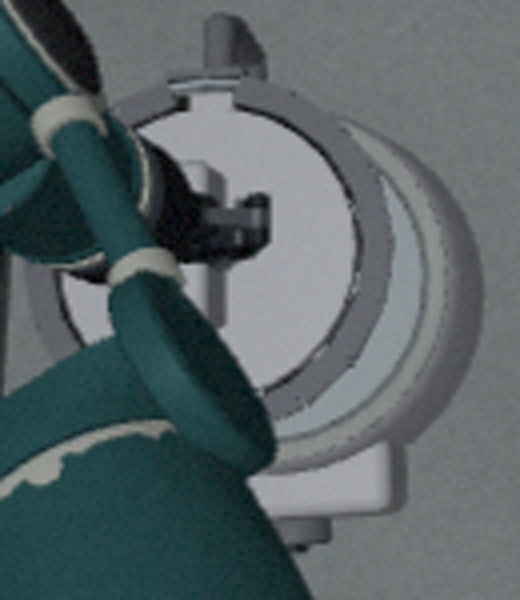

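The lug (crop (211,100)) now sits in the +x slot. I lift gently.

step_arm(targets=[[[0,0,0],[0,0,-2],15],[[0,0,0],[0,0,-3],15],[[0,0,0],[0,0,-3],15],[[0,0,0],[0,0,0],15]])

```text
time: 8.43
tool_pos: [0.481, 0.3534, 0.2967]
tcp_rot: [0.054, -3.14, 0.001]
wrist_force: [-0.0, 0.1, -1.6]
width: 0.275
grip_force: 50.4
```

```bash
python3 -c "
from h import *
to(.481,.352,.288,92.5)"
```

```text
t 8.4333 pos [0.481  0.3534 0.2967] yaw 91.98 tool d mm [ 0.  -1.4  8.7] turn z rad -0.0091 F [-0.   0.1 -1.6] M [ 0.   -0.03  0.01] w 0.275 tilt 0.06
```

step_arm(targets=[[[0,0,0],[0,0,-15],15],[[0,0,0],[0,0,-25],15],[[0,0,0],[0,0,-30],15],[[0,0,0],[0,0,-30],15],[[0,0,0],[0,0,-23],15]])

```text
time: 8.85
tool_pos: [0.481, 0.3534, 0.4208]
tcp_rot: [0.054, -3.14, 0.001]
wrist_force: [0.4, 0.7, -1.8]
width: 0.271
grip_force: 50.3
```

step_arm(targets=[[[0,0,0],[-4,-30,0],15],[[0,0,0],[-4,-30,0],15],[[0,0,0],[-4,-30,0],15],[[0,0,0],[-4,-30,0],15],[[0,0,0],[-4,-30,0],15]])

```text
time: 9.27
tool_pos: [0.5059, 0.203, 0.4183]
tcp_rot: [0.055, -3.138, 0.002]
wrist_force: [0.2, 0.4, -3.0]
width: 0.274
grip_force: 50.5
```

step_arm(targets=[[[0,0,0],[-4,-30,0],15],[[0,0,0],[-4,-30,0],15],[[0,0,0],[-4,-30,0],15],[[0,0,0],[-4,-30,0],15],[[0,0,0],[-2,-24,0],15]])

```text
time: 9.68
tool_pos: [0.5291, 0.059, 0.4183]
tcp_rot: [0.053, -3.138, 0.002]
wrist_force: [-0.4, -0.0, -2.5]
width: 0.273
grip_force: 50.4
```

step_arm(targets=[[[0,0,0],[0,0,30],15],[[0,0,0],[0,0,35],15],[[0,0,0],[0,0,35],15],[[0,0,0],[0,0,35],15],[[0,0,0],[0,0,35],15]])

```text
time: 10.1
tool_pos: [0.5283, 0.0608, 0.2471]
tcp_rot: [0.054, -3.139, 0.0]
wrist_force: [0.1, -0.0, -1.9]
width: 0.274
grip_force: 50.5
```

step_arm(targets=[[[0,0,0],[0,0,35],15],[[0,0,0],[0,0,35],15],[[0,0,0],[0,0,30],15],[[0,0,0],[0,0,25],15],[[0,0,0],[0,0,0],15]])

```text
time: 10.52
tool_pos: [0.5236, 0.0607, 0.1177]
tcp_rot: [0.054, -3.127, 0.001]
wrist_force: [-1.7, 0.0, -3.8]
width: 0.272
grip_force: 50.4
```

```bash
python3 -c "
from h import *
to(.53,.06,.096,92)"
```

```text
t 10.5167 pos [0.5236 0.0607 0.1177] yaw 91.99 tool d mm [-6.6 -0.9 21.6] turn z rad -0.0002 F [-1.7  0.  -3.8] M [0.01 0.1  0.02] w 0.272 tilt 0.83
```

step_arm(targets=[[[0,0,0],[0,0,0],15],[[0,0,0],[0,0,0],15]])

```text
time: 10.68
tool_pos: [0.5301, 0.0612, 0.1257]
tcp_rot: [-0.055, 3.14, 0.0]
wrist_force: [-0.3, 0.1, -1.5]
width: 0.272
grip_force: 50.5
```

```bash
python3 -c "
from h import *
to(.53,.06,.096,92);print(np.round(read_state()['q'],3))"
```

```text
t 10.6833 pos [0.5301 0.0612 0.1257] yaw 92.01 tool d mm [ 0.2 -1.2 29.7] turn z rad 0.0001 F [-0.3  0.1 -1.5] M [-0.02 -0.03  0.03] w 0.272 tilt 0.04
[ 0.068  0.18   2.066 -0.     0.895 -1.538]
```

step_arm(targets=[[[0,0,0],[0,0,12],15],[[0,0,0],[0,0,8],15],[[0,0,0],[0,0,6],15],[[0,0,0],[0,0,4],15],[[0,0,0],[0,0,0],15]])

```text
time: 11.1
tool_pos: [0.5297, 0.0611, 0.0951]
tcp_rot: [0.056, -3.141, 0.0]
wrist_force: [-0.6, 0.2, -1.0]
width: 0.272
grip_force: 50.7
```

step_arm(targets=[[[0,0,0],[0,0,1],15],[[0,0,0],[0,0,1],15],[[0,0,0],[0,0,0],15]])

```text
time: 11.35
tool_pos: [0.5298, 0.0612, 0.0949]
tcp_rot: [0.055, -3.141, 0.0]
wrist_force: [-5.5, 0.3, 14.2]
width: 0.274
grip_force: 52.8
```

```bash
python3 -c "
from h import *
to(.53,.06,.096,92)"
```

```text
t 11.35 pos [0.5298 0.0612 0.0949] yaw 92.02 tool d mm [-0.1 -1.2 -1.1] turn z rad 0.0003 F [-5.5  0.3 14.2] M [-0.42  1.07 -0.08] w 0.274 tilt 0.02
```

step_arm(targets=[[[0,0,0],[0,0,-1.5],15],[[0,0,0],[0,0,0],45],[[0,0,0],[0,0,0],45],[[0,0,0],[0,0,0],45],[[0,0,0],[0,0,0],45]])

```text
time: 11.77
tool_pos: [0.5296, 0.0611, 0.0943]
tcp_rot: [-0.055, 3.141, 0.0]
wrist_force: [-0.1, 0.3, -0.8]
width: 0.527
grip_force: 0.0
```

step_arm(targets=[[[0,0,0],[0,0,-15],45],[[0,0,0],[0,0,-30],45],[[0,0,0],[0,0,-35],45],[[0,0,0],[0,0,-35],45],[[0,0,0],[0,0,-35],45]])

```text
time: 12.18
tool_pos: [0.5291, 0.0611, 0.2454]
tcp_rot: [0.055, -3.14, 0.0]
wrist_force: [0.4, 0.4, -0.9]
width: 0.527
grip_force: 0.0
```

```bash
python3 -c "
from h import *
to(.53,.06,.096,92)
a=shot('top'); b=shot('side')
A=cv2.resize(a[185:265,350:455],None,fx=7.6,fy=7.4,interpolation=cv2.INTER_CUBIC)
cv2.imwrite('pics/rack.png',A[:,:,::-1])
A=cv2.resize(a[150:300,75:260],None,fx=4,fy=4,interpolation=cv2.INTER_CUBIC)
cv2.imwrite('pics/bowl.png',A[:,:,::-1])
for q in['disc1_center','disc2_center','disc3_center','board_center','rack','holder','lid_grip','processor']:
    for c in('top','side'): print(q,c,[(np.round(x['at'],1).tolist(),round(x['score'],2)) for x in tip_of(c,q)[:3]])
for X in [(.481,-.231,.117),(.481,-.276,.117),(.481,-.321,.117),(.481,-.366,.119)]: print(proj('top',X))
"
```

```text
t 12.1833 pos [0.5291 0.0611 0.2454] yaw 92.02 tool d mm [ -1.   -1.2 149.4] turn z rad 0.0003 F [ 0.4  0.4 -0.9] M [-0.05 -0.   -0.  ] w 0.527 tilt 0.06
disc1_center top [([222.1, 415.2], 0.86), ([205.8, 258.8], 0.44), ([221.2, 398.3], 0.25)]
disc1_center side [([183.9, 317.4], 0.48)]
disc2_center top [([221.7, 380.4], 0.68)]
disc2_center side [([196.7, 305.8], 0.64)]
disc3_center top [([221.2, 398.8], 0.54)]
disc3_center side [([190.8, 312.5], 0.58)]
board_center top [([220.8, 434.6], 0.61)]
board_center side [([174.0, 320.5], 0.97)]
rack top [([225.1, 399.8], 0.76)]
rack side [([202.8, 311.8], 0.69)]
holder top [([218.8, 132.8], 0.93)]
holder side [([313.3, 201.6], 0.95), ([181.6, 316.5], 0.15)]
lid_grip top [([337.8, 167.9], 0.57), ([206.0, 260.0], 0.55)]
lid_grip side [([368.0, 330.9], 0.74), ([257.4, 246.2], 0.7)]
processor top [([224.4, 149.1], 0.57), ([130.4, 234.0], 0.52)]
processor side [([349.6, 208.3], 0.63)]
[381.47216625 218.14137933]
[400.36682928 218.07399882]
[419.28347725 218.0065399 ]
[438.46690581 217.81711007]
```

View pics/rack.png

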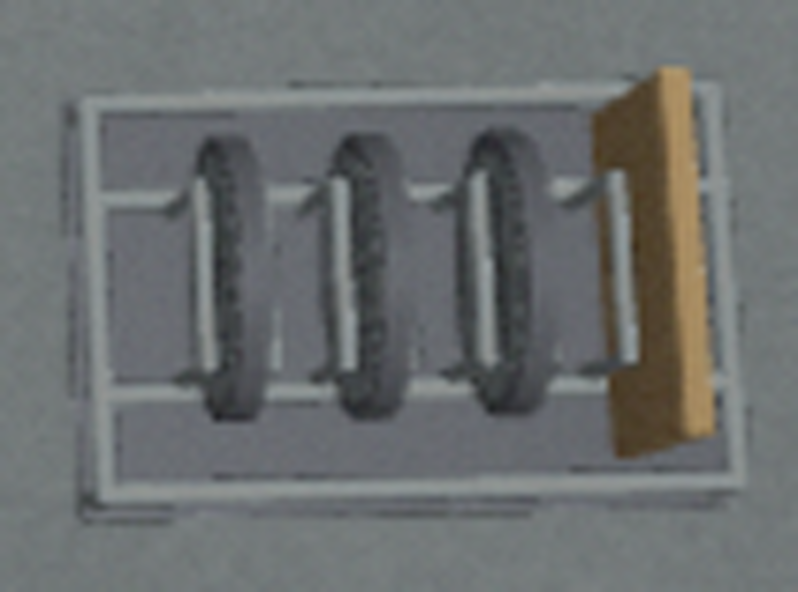

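View pics/bowl.png

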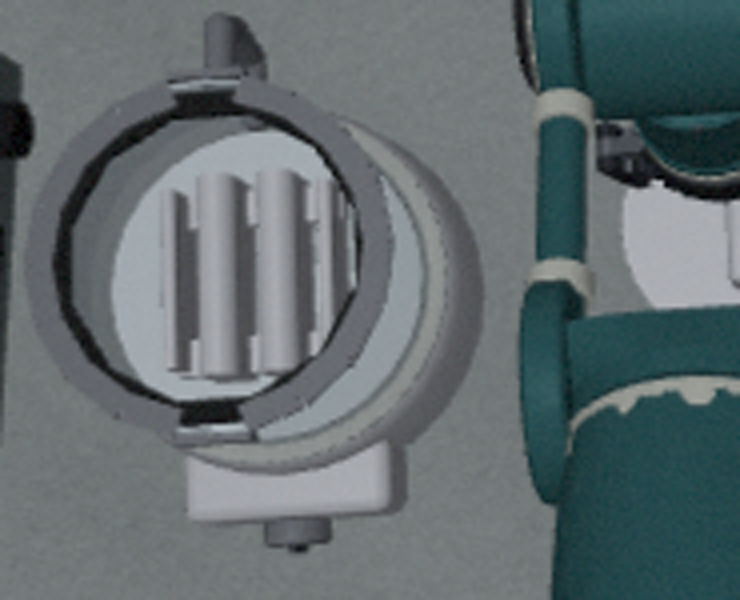

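```bash
cat > m3.py <<'E'
from h import *
P=lambda u,v:(75+(u+.5)/4-.5,150+(v+.5)/4-.5)
Q=lambda u,v:(350+(u+.5)/7.6-.5,185+(v+.5)/7.4-.5)
def line(n,f,a,b,z):
    A=atz('top',*f(*a),z);B=atz('top',*f(*b),z);d=A-B;print(n,np.round(A,4),np.round(B,4),'mid',np.round((A+B)/2,4),'ang',round(np.degrees(np.arctan2(d[1],d[0])),2))
line('ribL',P,(219,175),(222,375),.142)
line('ribR',P,(275,170),(281,375),.142)
line('ribLl',P,(197,178),(203,372),.135)
for n,(a,b) in {'loop1':((200,180),(210,365)),'loop2':((339,180),(349,365)),'loop3':((479,175),(489,362)),'loop4':((616,175),(629,360))}.items(): line(n,Q,a,b,.083)
line('board',Q,(675,70),(698,435),.119)
line('frameL',Q,(90,100),(106,500),.01); line('frameR',Q,(712,90),(737,485),.01); line('frameT',Q,(90,100),(712,90),.01)
for u in(254,396,538): print(np.round(atz('top',*Q(u,275),.117),4))
for n,t,s in [('d1',(415.2,222.1),(317.4,183.9)),('d2',(380.4,221.7),(305.8,196.7)),('d3',(398.8,221.2),(312.5,190.8))]: print(n,atz('top',*t,.069),atz('side',*s,.069))
print('holder',atz('top',132.8,218.8,.139),atz('side',201.6,313.3,.139))
E
python3 m3.py
```

```text
ribL [0.539  0.3693 0.142 ] [0.4198 0.3623 0.142 ] mid [0.4794 0.3658 0.142 ] ang 3.4
ribR [0.5419 0.336  0.142 ] [0.4197 0.3276 0.142 ] mid [0.4808 0.3318 0.142 ] ang 3.96
ribLl [0.5386 0.3847 0.135 ] [0.4223 0.3758 0.135 ] mid [0.4805 0.3802 0.135 ] ang 4.4
loop1 [ 0.509  -0.2243  0.083 ] [ 0.4471 -0.2256  0.083 ] mid [ 0.4781 -0.225   0.083 ] ang 1.21
loop2 [ 0.5089 -0.2692  0.083 ] [ 0.4469 -0.2702  0.083 ] mid [ 0.4779 -0.2697  0.083 ] ang 0.89
loop3 [ 0.5104 -0.3145  0.083 ] [ 0.4478 -0.3151  0.083 ] mid [ 0.4791 -0.3148  0.083 ] ang 0.54
loop4 [ 0.5102 -0.3587  0.083 ] [ 0.4483 -0.3599  0.083 ] mid [ 0.4793 -0.3593  0.083 ] ang 1.15
board [ 0.5387 -0.3687  0.119 ] [ 0.42   -0.3699  0.119 ] mid [ 0.4793 -0.3693  0.119 ] ang 0.6
frameL [ 0.5499 -0.2002  0.01  ] [ 0.4083 -0.2019  0.01  ] mid [ 0.4791 -0.2011  0.01  ] ang 0.69
frameR [ 0.5525 -0.4137  0.01  ] [ 0.4129 -0.415   0.01  ] mid [ 0.4827 -0.4143  0.01  ] ang 0.53
frameT [ 0.5499 -0.2002  0.01  ] [ 0.5525 -0.4137  0.01  ] mid [ 0.5512 -0.3069  0.01  ] ang 90.72
[ 0.4723 -0.2343  0.117 ]
[ 0.4722 -0.2788  0.117 ]
[ 0.472  -0.3232  0.117 ]
d1 [ 0.4777726  -0.32295913  0.069     ] [ 0.47370034 -0.32071218  0.069     ]
d2 [ 0.47907467 -0.23697771  0.069     ] [ 0.48057709 -0.2350942   0.069     ]
d3 [ 0.48016765 -0.28253242  0.069     ] [ 0.47337318 -0.27552733  0.069     ]
holder [0.47834088 0.35941615 0.139     ] [0.48102857 0.35696125 0.139     ]
```

step_arm(targets=[[[0,0,0.021],[6,-30,0],30],[[0,0,0],[6,-36,0],30],[[0,0,0],[7,-38,0],30],[[0,0,0],[7,-38,0],30],[[0,0,0],[7,-38,0],30]])

```text
time: 13.5
tool_pos: [0.4993, -0.1208, 0.2447]
tcp_rot: [-0.024, 3.141, -0.0]
wrist_force: [0.5, 0.1, 0.4]
width: 0.354
grip_force: 0.0
```

step_arm(targets=[[[0,0,0],[7,-38,0],30],[[0,0,0],[7,-38,0],30],[[0,0,0],[6,-36,0],30],[[0,0,0],[0,0,0],30],[[0,0,0],[0,0,0],30]])

```text
time: 13.92
tool_pos: [0.4809, -0.2336, 0.2445]
tcp_rot: [-0.016, 3.141, -0.0]
wrist_force: [0.6, 0.1, 0.2]
width: 0.353
grip_force: 0.0
```

```bash
python3 -c "
from h import *
to(.479,-.2335,.162,90.8)"
```

```text
t 13.9167 pos [ 0.4809 -0.2336  0.2445] yaw 90.58 tool d mm [ 1.9  0.1 82.5] turn z rad -0.0038 F [0.6 0.1 0.2] M [ 0.08 -0.    0.01] w 0.353 tilt 0.02
```

step_arm(targets=[[[0,0,0],[2,0,20],30],[[0,0,0],[0,0,20],30],[[0,0,0],[0,0,20],30],[[0,0,0],[0,0,14],30],[[0,0,0],[0,0,8.5],30]])

```text
time: 14.33
tool_pos: [0.4785, -0.2297, 0.1598]
tcp_rot: [0.025, -3.139, -0.003]
wrist_force: [0.9, 0.0, -0.1]
width: 0.353
grip_force: 0.0
```

step_arm(targets=[[[0,0,0],[0,0,0],30],[[0,0,0],[0,0,0],30]])

```text
time: 14.5
tool_pos: [0.4795, -0.2308, 0.1618]
tcp_rot: [0.024, -3.141, -0.001]
wrist_force: [-0.2, 0.3, 0.4]
width: 0.357
grip_force: 0.0
```

step_arm(targets=[[[0,0,0],[0,0,0],4],[[0,0,0],[0,0,0],4],[[0,0,0],[0,0,0],4],[[0,0,0],[0,0,0],4],[[0,0,0],[0,0,0],4]], grip_force=40)

```text
time: 14.92
tool_pos: [0.4803, -0.2325, 0.1633]
tcp_rot: [-0.022, 3.139, -0.003]
wrist_force: [0.3, -2.6, 3.1]
width: 0.109
grip_force: 43.4
```

```bash
python3 -c "
from h import *
to(.479,-.2335,.162,90.8)"
```

```text
t 14.9167 pos [ 0.4803 -0.2325  0.1633] yaw 90.81 tool d mm [ 1.3 -1.   1.3] turn z rad 0.0002 F [ 0.3 -2.6  3.1] M [-0.46 -0.1   0.09] w 0.109 tilt 0.19
```

step_arm(targets=[[[0,0,0],[0,0,-8],4],[[0,0,0],[0,0,-15],4],[[0,0,0],[0,0,-25],4],[[0,0,0],[0,0,-35],4],[[0,0,0],[0,0,-35],4]])

```text
time: 15.33
tool_pos: [0.4777, -0.2308, 0.2792]
tcp_rot: [0.021, -3.137, -0.005]
wrist_force: [0.5, -0.8, -0.7]
width: 0.11
grip_force: 42.5
```

step_arm(targets=[[[0,0,0],[0,0,-35],4],[[0,0,0],[0,0,-35],4],[[0,0,0],[0,0,-35],4],[[0,0,0],[0,0,-15],4],[[0,0,-0.051],[0,0,0],4]])

```text
time: 15.75
tool_pos: [0.4805, -0.232, 0.4058]
tcp_rot: [-0.103, 3.132, -0.005]
wrist_force: [1.5, 0.6, -2.1]
width: 0.11
grip_force: 42.6
```

step_arm(targets=[[[0,0,0],[-2,30,0],4],[[0,0,0],[-3,36,0],4],[[0,0,0],[-3,36,0],4],[[0,0,0],[-3,36,0],4],[[0,0,0],[-3,36,0],4]])

```text
time: 16.17
tool_pos: [0.4809, -0.0554, 0.3994]
tcp_rot: [0.101, -3.138, -0.002]
wrist_force: [-0.2, 0.7, -2.3]
width: 0.103
grip_force: 42.6
```

step_arm(targets=[[[0,0,0],[-2,36,0],4],[[0,0,0],[-2,36,0],4],[[0,0,0],[-2,36,0],4],[[0,0,0],[-2,36,0],4],[[0,0,0],[-2,36,0],4]])

```text
time: 16.58
tool_pos: [0.4789, 0.125, 0.3995]
tcp_rot: [0.102, -3.138, -0.001]
wrist_force: [0.4, 0.3, -1.5]
width: 0.105
grip_force: 42.6
```

step_arm(targets=[[[0,0,0],[-3,36,0],4],[[0,0,0],[-3,36,0],4],[[0,0,0],[-3,36,0],4],[[0,0,0],[-3,36,0],4],[[0,0,0],[-3,36,0],4]])

```text
time: 17.0
tool_pos: [0.4822, 0.3054, 0.3993]
tcp_rot: [0.103, -3.138, 0.0]
wrist_force: [0.5, -1.4, -0.5]
width: 0.107
grip_force: 42.6
```

step_arm(targets=[[[0,0,0],[-1,30,0],4],[[0,0,0],[0,16,0],4],[[0,0,0],[0,0,0],4],[[0,0,0],[0,0,0],4]])

```text
time: 17.33
tool_pos: [0.4808, 0.3498, 0.3991]
tcp_rot: [0.105, -3.138, 0.003]
wrist_force: [-0.3, -0.7, -1.7]
width: 0.108
grip_force: 42.5
```

```bash
python3 -c "
from h import *
to(.4815,.3515,.308,93.7)
a=shot('top');b=shot('side','s5',crop=(130,170,330,320),sc=4)"
```

```text
t 17.3333 pos [0.4808 0.3498 0.3991] yaw 93.83 tool d mm [-1.   1.8 91.1] turn z rad 0.0022 F [-0.3 -0.7 -1.7] M [-0.01 -0.03 -0.02] w 0.108 tilt 0.15
```

View pics/s5.png

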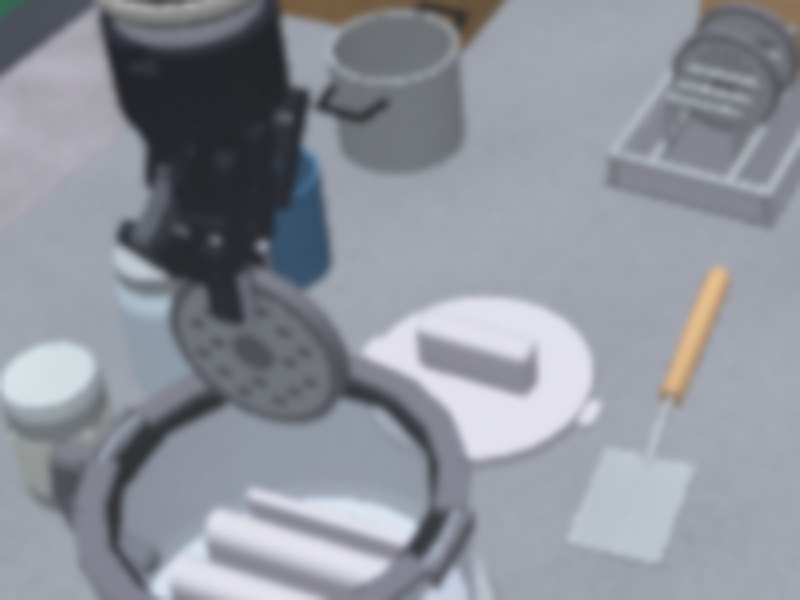

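The picture shows the disc held over the bowl, but the finger (228,300) looks left of the disc's centre (252,348). I check its x offset before lowering.

```bash
cat > off.py <<'E'
from h import *
s=read_state();R=Ro.from_rotvec(s['tcp_rot']).as_matrix();p=s['tool_pos']
def model(a):
    c=p+R@np.array([a[0],0,a[1]]);t=np.linspace(0,2*np.pi,180)
    q=[]
    for h in(-.005,.005):
        for k in t: q.append(proj('side',c+R@np.array([.048*np.cos(k),h,.048*np.sin(k)])))
    q=np.array(q);return np.array([q[:,0].min(),q[:,1].min(),q[:,0].max(),q[:,1].max()])
import sys
for q in sys.argv[1:]:
  for r in look_for('side',q)[:2]+cut_out('side',q)[:2]: print(q,r['score'],r['extent'],'off',end=' ');e=np.array(r['extent']);s_=least_squares(lambda a:(model(a)-e),[0,.1],diff_step=1e-3);print(np.round(s_.x,4),np.round(s_.fun,1))
  for r in tip_of('side',q)[:2]: 
    e=np.array(r['at'])[::-1];f=least_squares(lambda a:proj('side',p+R@np.array([a[0],0,a[1]]))-e,[0,.1],diff_step=1e-3);print('tip',r['at'],r['score'],f.x)
mine=np.array([130+172/4,170+262/4,130+352/4,170+422/4]);f=least_squares(lambda a:model(a)-mine,[0,.1],diff_step=1e-3);print('mine',f.x,f.fun)
E
python3 off.py disc2_center disc3_center
```

```text
disc2_center 0.59 [172.9, 235.5, 215.0, 273.9] off Traceback (most recent call last):
  File "off.py", line 11, in <module>
    for r in look_for('side',q)[:2]+cut_out('side',q)[:2]: print(q,r['score'],r['extent'],'off',end=' ');e=np.array(r['extent']);s_=least_squares(lambda a:(model(a)-e),[0,.1],diff_step=1e-3);print(np.round(s_.x,4),np.round(s_.fun,1))
                                                                                                                                    ~~~~~~~~~~~~~^^^^^^^^^^^^^^^^^^^^^^^^^^^^^^^^^^^^^^^^^^^^^
    return func(*args, **kwargs)
    result = trf(vector_fun.fun, vector_fun.jac, x0, f0, J0, lb, ub, ftol, xtol,
                 gtol, max_nfev, x_scale, loss_function, tr_solver,
                 tr_options.copy(), verbose, callback=callback_wrapped)
    return trf_no_bounds(
        fun, jac, x0, f0, J0, ftol, xtol, gtol, max_nfev, x_scale,
        loss_function, tr_solver, tr_options, verbose, callback=callback)
    J = jac(x)
    self._update_jac()
    ~~~~~~~~~~~~~~~~^^
    self.J = self.jac_wrapped(xp_copy(self.x), f0=self.f)
           
[... 1034 characters left out ...]
r['extent'],'off',end=' ');e=np.array(r['extent']);s_=least_squares(lambda a:(model(a)-e),[0,.1],diff_step=1e-3);print(np.round(s_.x,4),np.round(s_.fun,1))
                                                                                                                                                            ~~~~~^^^
  File "off.py", line 7, in model
    for k in t: q.append(proj('side',c+R@np.array([.048*np.cos(k),h,.048*np.sin(k)])))
                         ~~~~^^^^^^^^^^^^^^^^^^^^^^^^^^^^^^^^^^^^^^^^^^^^^^^^^^^^^^^^
  File "h.py", line 12, in proj
    c=calibration(cam);K,R,t=[np.array(c[k],float) for k in('camera_matrix','R','t')]
ValueError: time passes only in moves, steps and waits
```

```bash
sed -i 's/^from scipy.spatial.*/&\n_c={}\n_cal=calibration\ndef calibration(n):\n    if n not in _c:_c[n]=_cal(n)\n    return _c[n]/; s/calibration(cam)/calibration(cam)/' h.py; sed -i 's/diff_step=1e-3/x_scale=.01/g; s/\[0,.1\]/[.001,.1]/g' off.py; python3 off.py disc2_center disc3_center 2>&1 | tail -12
```

```text
disc2_center 0.59 [172.9, 235.5, 215.0, 273.9] off [0.0009 0.0956] [-1.8 -1.1  1.6  1.4]
disc2_center 0.74 [173.4, 238.7, 218.2, 274.6] off [0.0045 0.0996] [-0.4 -2.3  0.2  2.6]
tip [255.6, 195.4] 0.7 [0.00484729 0.09496215]
tip [200.5, 308.7] 0.61 [ 0.23505865 -0.09692045]
disc3_center 0.63 [300.1, 178.5, 325.4, 202.5] off [ 0.2379 -0.1104] [-20.  -14.3  17.1  18.8]
disc3_center 0.68 [297.9, 175.8, 323.5, 199.4] off [ 0.2345 -0.1148] [-19.9 -14.6  17.   19.2]
tip [188.4, 313.6] 0.96 [ 0.24219082 -0.12106834]
mine [0.00444813 0.09619352] [-0.27473516 -0.43854209  0.22668915  0.52824914]
```

step_arm(targets=[[[0,0,0],[-5,2,0],4],[[0,0,0],[0,0,30],4],[[0,0,0],[0,0,30],4],[[0,0,0],[0,0,25],4],[[0,0,0],[0,0,15],4]])

```text
time: 18.25
tool_pos: [0.4854, 0.3513, 0.2963]
tcp_rot: [0.102, -3.136, 0.004]
wrist_force: [-0.4, -0.0, -1.0]
width: 0.108
grip_force: 42.5
```

step_arm(targets=[[[0,0,0],[0,0,0],4],[[0,0,0],[0,0,0],4]])

```text
time: 18.42
tool_pos: [0.4861, 0.3518, 0.2989]
tcp_rot: [0.102, -3.138, 0.002]
wrist_force: [-0.5, 0.2, -0.8]
width: 0.109
grip_force: 42.5
```

step_arm(targets=[[[0,0,0],[0,0,5],4],[[0,0,0],[0,0,5],4],[[0,0,0],[0,0,0],4]])

```text
time: 18.67
tool_pos: [0.4866, 0.3522, 0.2903]
tcp_rot: [-0.102, 3.139, 0.001]
wrist_force: [0.4, 0.3, -1.6]
width: 0.11
grip_force: 42.5
```

```bash
python3 -c "
from h import *
to(.486,.352,.233,93.7)"
```

```text
t 18.6667 pos [0.4866 0.3522 0.2903] yaw 93.74 tool d mm [ 0.6 -0.2 57.3] turn z rad 0.0007 F [ 0.4  0.3 -1.6] M [0.04 0.07 0.05] w 0.11 tilt 0.06
```

step_arm(targets=[[[0,0,0],[0,0,5],4],[[0,0,0],[0,0,5],4],[[0,0,0],[0,0,4],4],[[0,0,0],[0,0,0],4]])

```text
time: 19.0
tool_pos: [0.4859, 0.3519, 0.2747]
tcp_rot: [0.102, -3.139, 0.0]
wrist_force: [-0.1, 0.7, -1.9]
width: 0.107
grip_force: 42.5
```

step_arm(targets=[[[0,0,0],[0,0,4],4],[[0,0,0],[0,0,4],4],[[0,0,0],[0,0,0],4]])

```text
time: 19.25
tool_pos: [0.4862, 0.3522, 0.2671]
tcp_rot: [0.102, -3.14, -0.001]
wrist_force: [1.0, 1.3, -1.7]
width: 0.108
grip_force: 42.4
```

```bash
python3 -c "
from h import *
to(.486,.352,.233,93.7)"
```

```text
t 19.25 pos [0.4862 0.3522 0.2671] yaw 93.73 tool d mm [ 0.2 -0.2 34.1] turn z rad 0.0005 F [ 1.   1.3 -1.7] M [ 0.38 -0.13  0.03] w 0.108 tilt 0.03
```

step_arm(targets=[[[0,0,0],[0,0.7,4],4],[[0,0,0],[0,0,5],4],[[0,0,0],[0,0,5],4],[[0,0,0],[0,0,5],4],[[0,0,0],[0,0,0],4]])

```text
time: 19.67
tool_pos: [0.4856, 0.3524, 0.2472]
tcp_rot: [0.102, -3.138, 0.001]
wrist_force: [-0.3, -0.7, -2.2]
width: 0.109
grip_force: 42.4
```

```bash
python3 -c "
from h import *
to(.486,.352,.233,93.7)"
```

```text
t 19.6667 pos [0.4856 0.3524 0.2472] yaw 93.73 tool d mm [-0.4 -0.4 14.2] turn z rad 0.0005 F [-0.3 -0.7 -2.2] M [ 0.1  -0.06 -0.04] w 0.109 tilt 0.12
```

step_arm(targets=[[[0,0,0],[0,0,4],4],[[0,0,0],[0,0,4],4],[[0,0,0],[0,0,3],4],[[0,0,0],[0,0,2],4],[[0,0,0],[0,0,0],4]])

```text
time: 20.08
tool_pos: [0.486, 0.3525, 0.2352]
tcp_rot: [0.102, -3.139, 0.001]
wrist_force: [-0.4, 0.8, -1.0]
width: 0.109
grip_force: 42.5
```

```bash
python3 -c "
from h import *
to(.486,.352,.233,93.7)"
```

```text
t 20.0833 pos [0.486  0.3525 0.2352] yaw 93.73 tool d mm [ 0.  -0.5  2.2] turn z rad 0.0005 F [-0.4  0.8 -1. ] M [ 0.02 -0.01 -0.03] w 0.109 tilt 0.06
```

step_arm(targets=[[[0,0,0],[0,0,1],4],[[0,0,0],[0,0,1],4],[[0,0,0],[0,0,1],4],[[0,0,0],[0,0,0],4]])

```text
time: 20.42
tool_pos: [0.4866, 0.3528, 0.2341]
tcp_rot: [-0.102, 3.139, 0.001]
wrist_force: [-1.9, -1.2, 4.0]
width: 0.107
grip_force: 43.5
```

```bash
python3 -c "
from h import *
to(.486,.352,.233,93.7)"
```

```text
t 20.4167 pos [0.4866 0.3528 0.2341] yaw 93.74 tool d mm [ 0.6 -0.8  1.1] turn z rad 0.0006 F [-1.9 -1.2  4. ] M [-0.23  0.25 -0.03] w 0.107 tilt 0.07
```

step_arm(targets=[[[0,0,0],[0,0,0],22],[[0,0,0],[0,0,0],22],[[0,0,0],[0,0,0],22],[[0,0,0],[0,0,-10],22],[[0,0,0],[0,0,-30],22]])

```text
time: 20.83
tool_pos: [0.4838, 0.351, 0.2681]
tcp_rot: [0.102, -3.131, 0.009]
wrist_force: [0.2, 0.5, -0.6]
width: 0.259
grip_force: 0.0
```

step_arm(targets=[[[0,0,0],[0,0,-35],30],[[0,0,0],[0,0,-35],30],[[0,0,0],[3,-36,0],30],[[0,0,0],[3,-36,0],30],[[0,0,0],[3,-36,0],30]])

```text
time: 21.25
tool_pos: [0.4845, 0.2439, 0.3449]
tcp_rot: [-0.105, 3.137, 0.002]
wrist_force: [-0.5, -1.2, -0.4]
width: 0.351
grip_force: 0.0
```

step_arm(targets=[[[0,0,0],[3,-36,0],30],[[0,0,0],[3,-36,0],30],[[0,0,0],[3,-36,0],30],[[0,0,0],[3,-36,0],30],[[0,0,0],[3,-36,0],30]])

```text
time: 21.67
tool_pos: [0.4807, 0.0622, 0.3438]
tcp_rot: [-0.103, 3.139, 0.0]
wrist_force: [1.3, -0.0, -0.3]
width: 0.345
grip_force: 0.0
```

```bash
python3 -c "
from h import *
to(.475,-.278,.162,90.8)
shot('top');b=shot('side','s6',crop=(120,180,320,330),sc=4)"
```

```text
t 21.6667 pos [0.4807 0.0622 0.3438] yaw 93.76 tool d mm [  28.3 -339.1  181.7] turn z rad 0.0516 F [ 1.3 -0.  -0.3] M [ 0.01 -0.05  0.  ] w 0.345 tilt 0.08
```

View pics/s6.png

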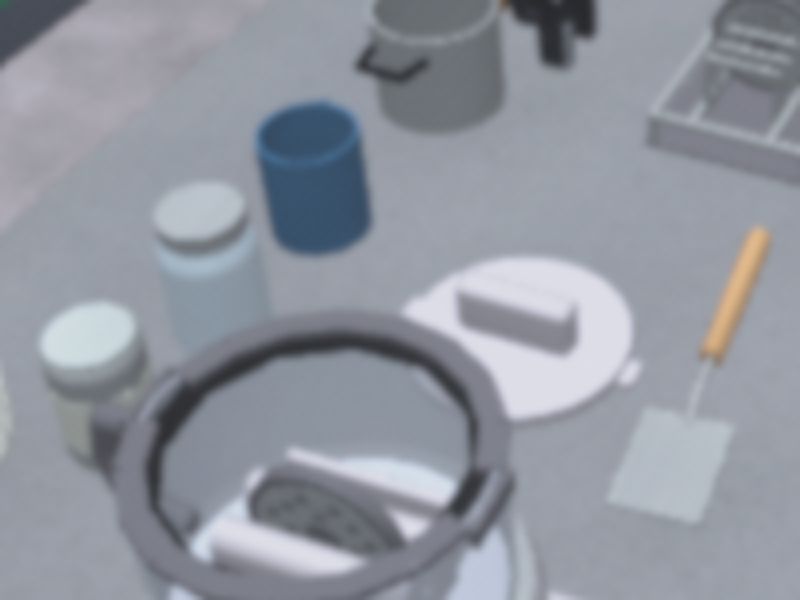

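step_arm(targets=[[[0,0,0.0516],[0,0,0],30],[[0,0,0],[1,-36,0],30],[[0,0,0],[1,-38,0],30],[[0,0,0],[1,-38,0],30],[[0,0,0],[1,-38,0],30]])

```text
time: 22.18
tool_pos: [0.4792, -0.087, 0.3437]
tcp_rot: [-0.024, 3.14, 0.0]
wrist_force: [0.3, -1.0, -0.5]
width: 0.35
grip_force: 0.0
```

step_arm(targets=[[[0,0,0],[1,-38,0],30],[[0,0,0],[1,-38,0],30],[[0,0,0],[1,-38,0],30],[[0,0,0],[1,-38,0],30],[[0,0,0],[1,-37,0],30]])

```text
time: 22.6
tool_pos: [0.4768, -0.2768, 0.3436]
tcp_rot: [-0.021, 3.14, -0.0]
wrist_force: [0.0, 0.1, 0.7]
width: 0.349
grip_force: 0.0
```

step_arm(targets=[[[0,0,0],[0,0,30],30],[[0,0,0],[0,0,35],30],[[0,0,0],[0,0,15],30],[[0,0,0],[0,0,0],30],[[0,0,0],[0,0,0],30]])

```text
time: 23.02
tool_pos: [0.4766, -0.2748, 0.2624]
tcp_rot: [0.022, -3.14, -0.002]
wrist_force: [-0.8, 0.0, 0.6]
width: 0.348
grip_force: 0.0
```

```bash
python3 -c "
from h import *
to(.477,-.277,.162,90.8)"
```

```text
t 23.0167 pos [ 0.4766 -0.2748  0.2624] yaw 90.79 tool d mm [ -0.5  -2.4 100.4] turn z rad -0.0001 F [-0.8  0.   0.6] M [0.01 0.06 0.04] w 0.348 tilt 0.12
```

step_arm(targets=[[[0,0,0],[0,-2,25],30],[[0,0,0],[0,0,25],30],[[0,0,0],[0,0,25],30],[[0,0,0],[0,0,15],30],[[0,0,0],[0,0,10],30]])

```text
time: 23.43
tool_pos: [0.4776, -0.2772, 0.1634]
tcp_rot: [-0.023, 3.14, -0.001]
wrist_force: [-0.7, 0.2, 0.4]
width: 0.347
grip_force: 0.0
```

step_arm(targets=[[[0,0,0],[0,0,0],30],[[0,0,0],[0,0,0],30]])

```text
time: 23.6
tool_pos: [0.4778, -0.2777, 0.1644]
tcp_rot: [-0.022, 3.14, -0.002]
wrist_force: [-0.5, 0.5, -0.3]
width: 0.348
grip_force: 0.0
```

step_arm(targets=[[[0,0,0],[0,0,0],4],[[0,0,0],[0,0,0],4],[[0,0,0],[0,0,0],4],[[0,0,0],[0,0,0],4],[[0,0,0],[0,0,0],4]], grip_force=40)

```text
time: 24.02
tool_pos: [0.4781, -0.278, 0.1651]
tcp_rot: [-0.021, 3.138, -0.003]
wrist_force: [1.2, 0.7, 6.3]
width: 0.107
grip_force: 42.7
```

```bash
python3 -c "
from h import *
to(.477,-.277,.162,90.8)"
```

```text
t 24.0167 pos [ 0.4781 -0.278   0.1651] yaw 90.77 tool d mm [1.1 1.1 3.1] turn z rad -0.0005 F [1.2 0.7 6.3] M [ 0.22 -0.05 -0.01] w 0.107 tilt 0.23
```

step_arm(targets=[[[0,0,0],[0,0,-8],4],[[0,0,0],[0,0,-15],4],[[0,0,0],[0,0,-25],4],[[0,0,0],[0,0,-35],4],[[0,0,0],[0,0,-35],4]])

```text
time: 24.43
tool_pos: [0.4754, -0.2768, 0.2808]
tcp_rot: [0.021, -3.138, -0.003]
wrist_force: [1.3, -0.5, -1.3]
width: 0.109
grip_force: 41.6
```

step_arm(targets=[[[0,0,0],[0,0,-35],4],[[0,0,0],[0,0,-35],4],[[0,0,0],[0,0,-35],4],[[0,0,0],[0,0,-12],4],[[0,0,-0.051],[0,0,0],4]])

```text
time: 24.85
tool_pos: [0.4778, -0.2781, 0.4033]
tcp_rot: [-0.102, 3.133, -0.008]
wrist_force: [0.5, -0.3, -0.9]
width: 0.109
grip_force: 41.7
```

step_arm(targets=[[[0,0,0],[-2,34,0],4],[[0,0,0],[-3,37,0],4],[[0,0,0],[-3,37,0],4],[[0,0,0],[-3,37,0],4],[[0,0,0],[-3,37,0],4]])

```text
time: 25.27
tool_pos: [0.4779, -0.0933, 0.3966]
tcp_rot: [0.1, -3.138, -0.001]
wrist_force: [0.7, 0.6, -1.5]
width: 0.106
grip_force: 41.6
```

step_arm(targets=[[[0,0,0],[-2,37,0],4],[[0,0,0],[-2,37,0],4],[[0,0,0],[-2,37,0],4],[[0,0,0],[-2,37,0],4],[[0,0,0],[-2,37,0],4]])

```text
time: 25.68
tool_pos: [0.4758, 0.092, 0.3968]
tcp_rot: [0.101, -3.138, 0.0]
wrist_force: [0.5, -0.4, -1.6]
width: 0.109
grip_force: 41.6
```

step_arm(targets=[[[0,0,0],[-3,37,0],4],[[0,0,0],[-3,37,0],4],[[0,0,0],[-3,37,0],4],[[0,0,0],[-3,37,0],4],[[0,0,0],[-3,37,0],4]])

```text
time: 26.1
tool_pos: [0.479, 0.2776, 0.3967]
tcp_rot: [0.102, -3.138, 0.002]
wrist_force: [1.3, -0.3, -1.1]
width: 0.108
grip_force: 41.6
```

step_arm(targets=[[[0,0,0],[-3,37,0],4],[[0,0,0],[-3,37,0],4],[[0,0,0],[-3,37,0],4],[[0,0,0],[0,0,0],4],[[0,0,0],[0,0,0],4]])

```text
time: 26.52
tool_pos: [0.4809, 0.3887, 0.3957]
tcp_rot: [0.106, -3.137, 0.004]
wrist_force: [0.3, -0.6, -1.4]
width: 0.106
grip_force: 41.6
```

```bash
sed -i 's/^mine.*//; s/^import sys/import sys;shot("side")/' off.py; python3 off.py disc3_center disc2_center; python3 -c "
from h import *
to(.4792,.3883,.400,93.7)"
```

```text
disc3_center 0.6 [160.8, 252.1, 200.6, 288.3] off [-0.0042  0.0994] [-3.6 -2.2  3.2  2.9]
disc3_center 0.86 [160.4, 253.2, 205.0, 287.7] off [0.0006 0.0982] [-1.2 -3.1  0.9  3.7]
tip [270.6, 187.4] 0.7 [0.01266509 0.09227481]
tip [287.5, 197.4] 0.59 [0.0280909 0.1329692]
disc2_center 0.91 [183.7, 295.0, 218.5, 315.8] off [0.0264 0.1897] [-5.3 -7.6  4.4  9.2]
disc2_center 0.57 [182.1, 297.3, 217.6, 317.5] off [0.0224 0.1975] [-4.7 -7.8  3.9  9.3]
tip [314.9, 203.3] 0.91 [0.0293545  0.21430758]
t 26.8667 pos [0.4821 0.3861 0.3982] yaw 93.61 tool d mm [ 2.7  2.4 -1.8] turn z rad -0.0016 F [-0.8  1.  -1.8] M [-0.01 -0.03 -0.  ] w 0.107 tilt 0.02
```

```bash
python3 -c "
from h import *
shot('side','s7',crop=(140,220,240,320),sc=6)"; sed -i 's/x_scale=.01/x_scale=.01/' off.py
```

```text
(no output)
```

View pics/s7.png

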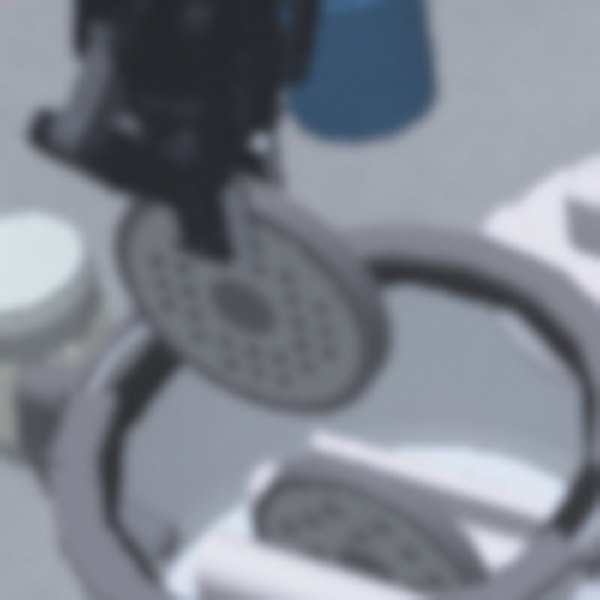

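The finger (205,225) holds the disc slightly off; the disc spans crop 115–392 × 185–413, with its front hub at (243,303).

```bash
cat >> off.py <<'E'
def fit(e,hub):
    e=np.array(e);f=least_squares(lambda a:model(a)-e,[.001,.1],x_scale=.01);print('mine',f.x,f.fun)
    g=least_squares(lambda a:proj('side',p+R@np.array([a[0],.005,a[1]]))-hub,[.001,.1],x_scale=.01);print('hub',g.x)
E
python3 - <<'E'
import sys;sys.argv=['x']
exec(open('off.py').read())
fit([159.2,250.8,205.3,288.8],[180.4,270.4])
to(.4792,.3883,.4,93.7)
E
```

```text
mine [-0.00043872  0.10149559] [-0.24507696 -1.56434143  0.12530674  1.8192021 ]
hub [-6.93757007e-05  9.67019950e-02]
t 26.9667 pos [0.482  0.3865 0.3983] yaw 93.63 tool d mm [ 2.7  2.  -1.7] turn z rad -0.0013 F [ 0.9 -0.  -1.1] M [ 0.04 -0.02 -0.01] w 0.105 tilt 0.03
```

step_arm(targets=[[[0,0,0],[2.8,2,0],4],[[0,0,0],[0,0,30],4],[[0,0,0],[0,0,30],4],[[0,0,0],[0,0,25],4],[[0,0,0],[0,0,13],4]])

```text
time: 27.38
tool_pos: [0.4774, 0.3881, 0.296]
tcp_rot: [0.101, -3.136, 0.005]
wrist_force: [-0.1, 0.7, -3.3]
width: 0.106
grip_force: 41.5
```

step_arm(targets=[[[0,0,0],[0,0,0],4],[[0,0,0],[0,0,5],4],[[0,0,0],[0,0,5],4],[[0,0,0],[0,0,5],4],[[0,0,0],[0,0,0],4]])

```text
time: 27.8
tool_pos: [0.479, 0.3893, 0.2852]
tcp_rot: [-0.101, 3.139, 0.001]
wrist_force: [-0.5, -0.2, -1.8]
width: 0.105
grip_force: 41.6
```

```bash
python3 -c "
from h import *
to(.4792,.3883,.235,93.7)"
```

```text
t 27.8 pos [0.479  0.3893 0.2852] yaw 93.7 tool d mm [-0.1 -1.1 50.2] turn z rad 0.0001 F [-0.5 -0.2 -1.8] M [-0.02  0.06  0.03] w 0.105 tilt 0.04
```

step_arm(targets=[[[0,0,0],[0,-0.5,4],4],[[0,0,0],[0,0,4],4],[[0,0,0],[0,0,4],4],[[0,0,0],[0,0,3],4],[[0,0,0],[0,0,0],4]])

```text
time: 28.22
tool_pos: [0.4785, 0.3884, 0.2688]
tcp_rot: [0.101, -3.139, 0.002]
wrist_force: [0.2, -0.5, -1.9]
width: 0.105
grip_force: 41.6
```

```bash
python3 -c "
from h import *
to(.4792,.3883,.235,93.7)"
```

```text
t 28.2167 pos [0.4785 0.3884 0.2688] yaw 93.7 tool d mm [-0.7 -0.1 33.8] turn z rad 0.0001 F [ 0.2 -0.5 -1.9] M [-0.03  0.04 -0.02] w 0.105 tilt 0.1
```

step_arm(targets=[[[0,0,0],[0,0,4],4],[[0,0,0],[0,0,5],4],[[0,0,0],[0,0,5],4],[[0,0,0],[0,0,0],4]])

```text
time: 28.55
tool_pos: [0.4783, 0.3882, 0.2542]
tcp_rot: [0.101, -3.138, 0.002]
wrist_force: [-0.6, -0.3, -2.5]
width: 0.105
grip_force: 41.6
```

step_arm(targets=[[[0,0,0],[0,0,5],4],[[0,0,0],[0,0,5],4],[[0,0,0],[0,0,4],4],[[0,0,0],[0,0,3],4],[[0,0,0],[0,0,0],4]])

```text
time: 28.97
tool_pos: [0.4785, 0.3883, 0.2377]
tcp_rot: [0.101, -3.138, 0.002]
wrist_force: [0.2, -0.5, -1.2]
width: 0.108
grip_force: 41.6
```

```bash
python3 -c "
from h import *
to(.4792,.3883,.235,93.7)"
```

```text
t 28.9667 pos [0.4785 0.3883 0.2377] yaw 93.7 tool d mm [-0.7 -0.1  2.7] turn z rad 0.0 F [ 0.2 -0.5 -1.2] M [-0.02  0.04  0.02] w 0.108 tilt 0.1
```

step_arm(targets=[[[0,0,0],[0,0,1],4],[[0,0,0],[0,0,1],4],[[0,0,0],[0,0,1],4],[[0,0,0],[0,0,0],4]])

```text
time: 29.3
tool_pos: [0.4789, 0.3887, 0.2359]
tcp_rot: [-0.101, 3.14, 0.0]
wrist_force: [-0.1, -0.5, -0.8]
width: 0.106
grip_force: 41.6
```

```bash
python3 -c "
from h import *
to(.4792,.3883,.235,93.7)"
```

```text
t 29.3 pos [0.4789 0.3887 0.2359] yaw 93.7 tool d mm [-0.2 -0.4  0.9] turn z rad 0.0 F [-0.1 -0.5 -0.8] M [ 0.03  0.01 -0.03] w 0.106 tilt 0.01
```

step_arm(targets=[[[0,0,0],[0,0,1],4],[[0,0,0],[0,0,1],4],[[0,0,0],[0,0,0],4]])

```text
time: 29.55
tool_pos: [0.4793, 0.3888, 0.2345]
tcp_rot: [-0.101, 3.139, 0.001]
wrist_force: [-0.6, 1.0, 0.9]
width: 0.111
grip_force: 42.1
```

```bash
python3 -c "
from h import *
to(.4792,.3883,.235,93.7)"
```

```text
t 29.55 pos [0.4793 0.3888 0.2345] yaw 93.7 tool d mm [ 0.1 -0.5 -0.5] turn z rad 0.0 F [-0.6  1.   0.9] M [-0.12  0.04 -0.02] w 0.111 tilt 0.07
```

step_arm(targets=[[[0,0,0],[0,0,0],18],[[0,0,0],[0,0,0],18],[[0,0,0],[0,0,0],18],[[0,0,0],[0,0,-10],18],[[0,0,0],[0,0,-30],18]])

```text
time: 29.97
tool_pos: [0.4765, 0.3869, 0.2692]
tcp_rot: [0.101, -3.131, 0.009]
wrist_force: [0.3, -0.1, -0.6]
width: 0.213
grip_force: 0.0
```

step_arm(targets=[[[0,0,0],[0,0,-35],18],[[0,0,0],[0,0,-35],30],[[0,0,0.0505],[0,0,0],30],[[0,0,0],[0,-30,0],30],[[0,0,0],[1,-37,0],30]])

```text
time: 30.38
tool_pos: [0.4792, 0.323, 0.346]
tcp_rot: [-0.027, 3.139, 0.004]
wrist_force: [0.4, -0.9, 0.4]
width: 0.348
grip_force: 0.0
```

step_arm(targets=[[[0,0,0],[0,-38,0],30],[[0,0,0],[1,-38,0],30],[[0,0,0],[0,-38,0],30],[[0,0,0],[1,-38,0],30],[[0,0,0],[1,-38,0],30]])

```text
time: 30.8
tool_pos: [0.4782, 0.1301, 0.3449]
tcp_rot: [-0.023, 3.14, 0.0]
wrist_force: [1.2, 0.3, -0.2]
width: 0.349
grip_force: 0.0
```

step_arm(targets=[[[0,0,0],[0,-38,0],30],[[0,0,0],[1,-38,0],30],[[0,0,0],[1,-38,0],30],[[0,0,0],[1,-38,0],30],[[0,0,0],[1,-38,0],30]])

```text
time: 31.22
tool_pos: [0.4768, -0.0602, 0.3451]
tcp_rot: [-0.022, 3.14, -0.0]
wrist_force: [-0.1, 0.3, 0.1]
width: 0.352
grip_force: 0.0
```

step_arm(targets=[[[0,0,0],[0,-38,0],30],[[0,0,0],[1,-38,0],30],[[0,0,0],[1,-38,0],30],[[0,0,0],[1,-38,0],30],[[0,0,0],[1,-38,0],30]])

```text
time: 31.63
tool_pos: [0.4755, -0.2504, 0.345]
tcp_rot: [-0.022, 3.14, -0.001]
wrist_force: [0.2, 0.4, 0.1]
width: 0.351
grip_force: 0.0
```

step_arm(targets=[[[0,0,0],[0,-38,0],30],[[0,0,0],[0,-36,0],30],[[0,0,0],[0,0,30],30],[[0,0,0],[0,0,35],30],[[0,0,0],[0,0,0],30]])

```text
time: 32.05
tool_pos: [0.4737, -0.3212, 0.2723]
tcp_rot: [0.019, -3.132, -0.011]
wrist_force: [-1.7, 0.9, -2.4]
width: 0.355
grip_force: 0.0
```

```bash
python3 -c "
from h import *
to(.477,-.322,.163,90.8)"
```

```text
t 32.05 pos [ 0.4737 -0.3212  0.2723] yaw 90.71 tool d mm [ -4.3  -1.7 109.3] turn z rad -0.0016 F [-1.7  0.9 -2.4] M [0.04 0.08 0.  ] w 0.355 tilt 0.67
```

step_arm(targets=[[[0,0,0],[-1,0,0],30],[[0,0,0],[0,0,0],30]])

```text
time: 32.22
tool_pos: [0.4786, -0.3225, 0.2806]
tcp_rot: [-0.023, 3.14, -0.001]
wrist_force: [0.6, -0.7, 1.2]
width: 0.351
grip_force: 0.0
```

```bash
python3 -c "
from h import *
to(.477,-.322,.163,90.8)"
```

```text
t 32.2167 pos [ 0.4786 -0.3225  0.2806] yaw 90.84 tool d mm [  1.8   0.6 117.6] turn z rad 0.0007 F [ 0.6 -0.7  1.2] M [-0.04  0.03 -0.03] w 0.351 tilt 0.09
```

step_arm(targets=[[[0,0,0],[1,0.5,30],30],[[0,0,0],[0,0,30],30],[[0,0,0],[0,0,30],30],[[0,0,0],[0,0,17],30],[[0,0,0],[0,0,10],30]])

```text
time: 32.63
tool_pos: [0.4775, -0.3215, 0.162]
tcp_rot: [-0.024, 3.141, -0.0]
wrist_force: [0.1, -0.2, 0.4]
width: 0.352
grip_force: 0.0
```

step_arm(targets=[[[0,0,0],[0,0,0],30],[[0,0,0],[0,0,0],30]])

```text
time: 32.8
tool_pos: [0.4782, -0.3224, 0.1639]
tcp_rot: [-0.023, 3.139, -0.003]
wrist_force: [0.9, 0.0, 0.9]
width: 0.354
grip_force: 0.0
```

step_arm(targets=[[[0,0,0],[0,0,0],4],[[0,0,0],[0,0,0],4],[[0,0,0],[0,0,0],4],[[0,0,0],[0,0,0],4],[[0,0,0],[0,0,0],4]], grip_force=40)

```text
time: 33.22
tool_pos: [0.4785, -0.3228, 0.1645]
tcp_rot: [-0.022, 3.138, -0.004]
wrist_force: [0.1, 0.5, 6.4]
width: 0.107
grip_force: 42.7
```

```bash
python3 -c "
from h import *
to(.477,-.322,.163,90.8)"
```

```text
t 33.2167 pos [ 0.4785 -0.3228  0.1645] yaw 90.81 tool d mm [1.5 0.8 1.5] turn z rad 0.0001 F [0.1 0.5 6.4] M [ 0.34 -0.12  0.09] w 0.107 tilt 0.26
```

step_arm(targets=[[[0,0,0],[0,0,-8],4],[[0,0,0],[0,0,-15],4],[[0,0,0],[0,0,-25],4],[[0,0,0],[0,0,-35],4],[[0,0,0],[0,0,-35],4]])

```text
time: 33.63
tool_pos: [0.4758, -0.3214, 0.2801]
tcp_rot: [0.021, -3.139, -0.003]
wrist_force: [1.1, -0.8, -1.0]
width: 0.11
grip_force: 41.8
```

step_arm(targets=[[[0,0,0],[0,0,-35],4],[[0,0,0],[0,0,-35],4],[[0,0,0],[0,0,-35],4],[[0,0,0],[0,0,-12],4],[[0,0,-0.0505],[0,0,0],4]])

```text
time: 34.05
tool_pos: [0.478, -0.3228, 0.4029]
tcp_rot: [-0.102, 3.133, -0.009]
wrist_force: [0.9, -0.5, -1.3]
width: 0.11
grip_force: 41.8
```

step_arm(targets=[[[0,0,0],[-2,34,0],4],[[0,0,0],[-3,38,0],4],[[0,0,0],[-3,38,0],4],[[0,0,0],[-3,38,0],4],[[0,0,0],[-3,38,0],4]])

```text
time: 34.47
tool_pos: [0.478, -0.1338, 0.3961]
tcp_rot: [0.1, -3.139, -0.001]
wrist_force: [0.9, -0.4, -1.5]
width: 0.109
grip_force: 41.7
```

step_arm(targets=[[[0,0,0],[-3,38,0],4],[[0,0,0],[-3,38,0],4],[[0,0,0],[-2,38,0],4],[[0,0,0],[-2,38,0],4],[[0,0,0],[-2,38,0],4]])

```text
time: 34.88
tool_pos: [0.4776, 0.0567, 0.3963]
tcp_rot: [0.101, -3.139, 0.0]
wrist_force: [0.9, 0.4, -1.0]
width: 0.11
grip_force: 41.7
```

step_arm(targets=[[[0,0,0],[-3,38,0],4],[[0,0,0],[-3,38,0],4],[[0,0,0],[-3,38,0],4],[[0,0,0],[-3,38,0],4],[[0,0,0],[-3,38,0],4]])

```text
time: 35.3
tool_pos: [0.4804, 0.2472, 0.3962]
tcp_rot: [0.102, -3.139, 0.001]
wrist_force: [1.1, 0.2, -0.7]
width: 0.109
grip_force: 41.8
```

step_arm(targets=[[[0,0,0],[-3,38,0],4],[[0,0,0],[-3,34,0],4],[[0,0,0],[0,0,0],4],[[0,0,0],[0,0,0],4],[[0,0,0],[0,0,0],4]])

```text
time: 35.72
tool_pos: [0.4822, 0.3174, 0.396]
tcp_rot: [0.103, -3.138, 0.003]
wrist_force: [-0.9, 0.3, -2.0]
width: 0.105
grip_force: 41.7
```

```bash
python3 -c "
from h import *
to(.4833,.3167,.4,93.7)
shot('side','s8',crop=(140,200,260,320),sc=5)"; python3 off.py disc1_center
```

```text
t 35.7167 pos [0.4822 0.3174 0.396 ] yaw 93.74 tool d mm [-1.  -0.8 -4. ] turn z rad 0.0008 F [-0.9  0.3 -2. ] M [-0.04  0.01 -0.01] w 0.105 tilt 0.13
disc1_center 0.59 [178.5, 230.5, 222.7, 266.1] off [-0.0051  0.1029] [ 0.1 -2.  -0.2  2.2]
disc1_center 0.73 [182.3, 229.9, 225.8, 266.8] off [0.0033 0.1003] [-0.4 -1.4  0.3  1.6]
tip [247.8, 202.2] 0.92 [-0.00025158  0.09842239]
```

View pics/s8.png

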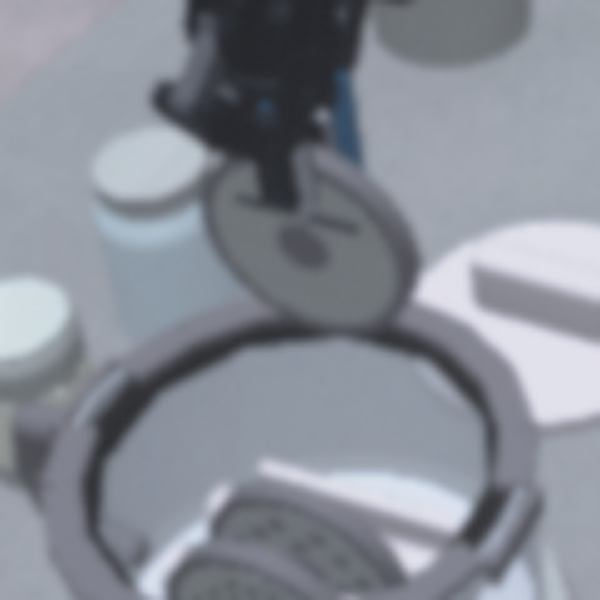

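The third disc is held over the near slot, with its hub at (305,248) and an extent of 203–420 × 140–337. The two seated discs are visible below.

Run:
```python
import sys;sys.argv=['x']
exec(open('off.py').read())
fit([180.6,228,224,267.4],[140+305/5,200+248/5])
to(.4833,.3167,.4,93.7)
```

```text
mine [-0.00021163  0.10064579] [-0.36389085 -0.2548379   0.32192342  0.32391314]
hub [0.00016775 0.10017078]
t 36.0167 pos [0.4829 0.3167 0.3971] yaw 93.61 tool d mm [-0.4 -0.  -2.9] turn z rad -0.0016 F [-0.   0.4 -0.5] M [0.05 0.02 0.04] w 0.109 tilt 0.02
```

step_arm(targets=[[[0,0,0],[0,0,30],4],[[0,0,0],[0,0,30],4],[[0,0,0],[0,0,25],4],[[0,0,0],[0,0,12],4],[[0,0,0],[0,0,5],4]])

```text
time: 36.43
tool_pos: [0.4816, 0.3166, 0.2921]
tcp_rot: [0.1, -3.136, 0.004]
wrist_force: [0.6, 0.4, -0.3]
width: 0.108
grip_force: 41.7
```

step_arm(targets=[[[0,0,0],[0,0,0],4],[[0,0,0],[0,0,5],4],[[0,0,0],[0,0,5],4],[[0,0,0],[0,0,5],4],[[0,0,0],[0,0,0],4]])

```text
time: 36.85
tool_pos: [0.4826, 0.3178, 0.2796]
tcp_rot: [0.101, -3.14, 0.0]
wrist_force: [-0.5, -0.3, -1.9]
width: 0.112
grip_force: 41.7
```

```bash
python3 -c "
from h import *
to(.4833,.3167,.235,93.7)"
```

```text
t 36.85 pos [0.4826 0.3178 0.2796] yaw 93.7 tool d mm [-0.7 -1.1 44.6] turn z rad 0.0001 F [-0.5 -0.3 -1.9] M [-0.    0.03  0.01] w 0.112 tilt 0.01
```

step_arm(targets=[[[0,0,0],[0,-1,4],4],[[0,0,0],[0,0,4],4],[[0,0,0],[0,0,4],4],[[0,0,0],[0,0,0],4]])

```text
time: 37.18
tool_pos: [0.4822, 0.3165, 0.2667]
tcp_rot: [0.101, -3.138, 0.001]
wrist_force: [-0.6, 0.6, -1.6]
width: 0.109
grip_force: 41.7
```

```bash
python3 -c "
from h import *
to(.4833,.3167,.235,93.7)"
```

```text
t 37.1833 pos [0.4822 0.3165 0.2667] yaw 93.7 tool d mm [-1.2  0.2 31.7] turn z rad 0.0001 F [-0.6  0.6 -1.6] M [-0.04 -0.01  0.03] w 0.109 tilt 0.1
```

step_arm(targets=[[[0,0,0],[0,0,5],4],[[0,0,0],[0,0,5],4],[[0,0,0],[0,0,5],4],[[0,0,0],[0,0,5],4],[[0,0,0],[0,0,0],4]])

```text
time: 37.6
tool_pos: [0.482, 0.3164, 0.2462]
tcp_rot: [0.101, -3.138, 0.002]
wrist_force: [0.5, -0.8, -0.2]
width: 0.105
grip_force: 41.7
```

step_arm(targets=[[[0,0,0],[0,0,3],4],[[0,0,0],[0,0,2],4],[[0,0,0],[0,0,2],4],[[0,0,0],[0,0,2],4],[[0,0,0],[0,0,0],4]])

```text
time: 38.02
tool_pos: [0.4826, 0.3167, 0.2385]
tcp_rot: [0.101, -3.139, 0.0]
wrist_force: [-0.8, 0.1, -1.2]
width: 0.11
grip_force: 41.7
```

```bash
python3 -c "
from h import *
to(.4833,.3167,.235,93.7)"
```

```text
t 38.0167 pos [0.4826 0.3167 0.2385] yaw 93.7 tool d mm [-0.7 -0.   3.5] turn z rad 0.0 F [-0.8  0.1 -1.2] M [ 0.01 -0.02  0.01] w 0.11 tilt 0.03
```

step_arm(targets=[[[0,0,0],[0,0,1],4],[[0,0,0],[0,0,1],4],[[0,0,0],[0,0,1],4],[[0,0,0],[0,0,0],4]])

```text
time: 38.35
tool_pos: [0.4826, 0.3167, 0.2357]
tcp_rot: [0.101, -3.14, 0.0]
wrist_force: [0.1, 0.5, -0.9]
width: 0.107
grip_force: 41.7
```

```bash
python3 -c "
from h import *
to(.4833,.3167,.235,93.7)"
```

```text
t 38.35 pos [0.4826 0.3167 0.2357] yaw 93.7 tool d mm [-0.7 -0.1  0.7] turn z rad 0.0 F [ 0.1  0.5 -0.9] M [-0.02 -0.04 -0.02] w 0.107 tilt 0.01
```

step_arm(targets=[[[0,0,0],[0,0,1],4],[[0,0,0],[0,0,1],4],[[0,0,0],[0,0,0],4]])

```text
time: 38.6
tool_pos: [0.4831, 0.3169, 0.2343]
tcp_rot: [-0.101, 3.139, 0.001]
wrist_force: [1.1, -0.5, 0.2]
width: 0.106
grip_force: 42.1
```

```bash
python3 -c "
from h import *
to(.4833,.3167,.235,93.7)"
```

```text
t 38.6 pos [0.4831 0.3169 0.2343] yaw 93.7 tool d mm [-0.1 -0.2 -0.7] turn z rad 0.0001 F [ 1.1 -0.5  0.2] M [-0.03 -0.12  0.03] w 0.106 tilt 0.07
```

step_arm(targets=[[[0,0,0],[0,0,0],18],[[0,0,0],[0,0,0],18],[[0,0,0],[0,0,0],18],[[0,0,0],[0,0,-10],18],[[0,0,0],[0,0,-30],18]])

```text
time: 39.02
tool_pos: [0.4801, 0.3152, 0.2694]
tcp_rot: [0.101, -3.131, 0.008]
wrist_force: [-0.1, -0.7, -0.1]
width: 0.206
grip_force: 0.0
```

step_arm(targets=[[[0,0,0],[0,0,-35],18],[[0,0,0],[0,0,-35],45],[[0,0,0],[0,-30,0],45],[[0,0,0],[0,-37,0],45],[[0,0,0],[0,-38,0],45]])

```text
time: 39.43
tool_pos: [0.4898, 0.2118, 0.3461]
tcp_rot: [-0.105, 3.137, 0.002]
wrist_force: [1.0, 0.3, 0.9]
width: 0.527
grip_force: 0.0
```

step_arm(targets=[[[0,0,0],[0,-38,0],45],[[0,0,0],[0,-38,0],45],[[0,0,0],[0,-38,0],45],[[0,0,0],[0,-38,0],45],[[0,0,0],[0,-38,0],45]])

```text
time: 39.85
tool_pos: [0.5015, 0.0207, 0.345]
tcp_rot: [-0.102, 3.139, 0.0]
wrist_force: [0.8, 0.9, 0.6]
width: 0.527
grip_force: 0.0
```

step_arm(targets=[[[0,0,0],[0,-38,0],45],[[0,0,0],[0,-38,0],45],[[0,0,0],[0,-38,0],45],[[0,0,0],[0,-30,0],45],[[0,0,0],[0,0,0],45]])

```text
time: 40.27
tool_pos: [0.5111, -0.1262, 0.3448]
tcp_rot: [-0.094, 3.139, -0.005]
wrist_force: [0.5, -0.3, -0.7]
width: 0.526
grip_force: 0.0
```

```bash
python3 -c "
from h import *
to(.5296,.0611,.094,92)
b=shot('top'); shot('side')
A=cv2.resize(b[140:290,80:330],None,fx=3.2,fy=3.2,interpolation=cv2.INTER_CUBIC);cv2.imwrite('pics/t9.png',A[:,:,::-1])
for c in('top','side'): print(c,[(np.round(x['at'],1).tolist(),round(x['score'],2)) for x in tip_of(c,'lid_grip')],[(x['extent'],round(x['score'],2)) for x in cut_out(c,'lid_grip')])
print(proj('top',[.5296,.0611,.032]),proj('side',[.5296,.0611,.032]))
"
```

```text
t 40.2667 pos [ 0.5111 -0.1262  0.3448] yaw 93.43 tool d mm [-29.4 186.6 250.3] turn z rad 0.0249 F [ 0.5 -0.3 -0.7] M [ 0.01 -0.01 -0.02] w 0.526 tilt 0.18
top [([205.0, 261.8], 0.95), ([335.6, 165.8], 0.65)] [([228.9, 173.5, 293.8, 241.1], 0.87), ([140.8, 301.8, 206.5, 374.6], 0.81), ([78.6, 155.5, 194.0, 285.5], 0.18)]
side [([258.8, 244.9], 0.77), ([372.0, 331.7], 0.73)] [([220.7, 246.5, 280.6, 285.7], 0.86), ([291.0, 344.1, 374.2, 412.1], 0.85)]
[261.25258073 204.66966271] [249.79571306 257.69682942]
```

View pics/t9.png

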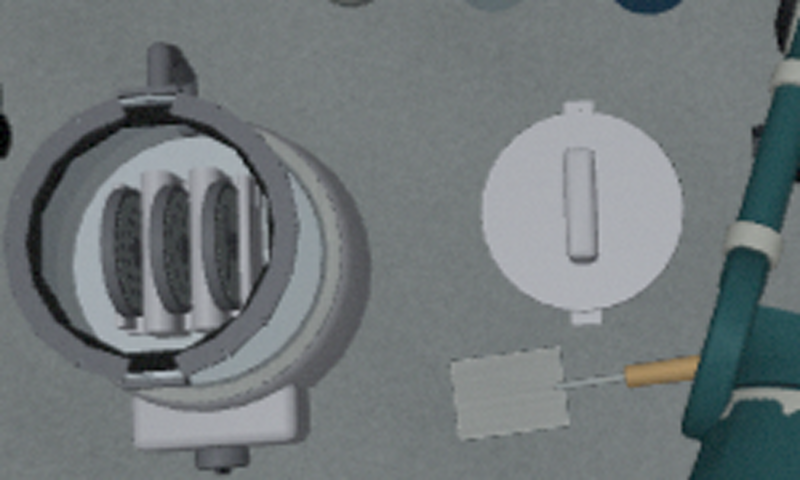

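The picture shows three discs in the three slots (125, 175 and 222 at row 245). The lid lies unmoved at (583,210), matching the predicted pixels, so I go back to it.

step_arm(targets=[[[0,0,0.0295],[0,0,0],45],[[0,0,0],[-5,37,0],45],[[0,0,0],[-5,37,0],45],[[0,0,0],[-5,37,0],45],[[0,0,0],[-5,37,0],45]])

```text
time: 40.98
tool_pos: [0.5255, 0.0299, 0.3442]
tcp_rot: [-0.057, 3.141, 0.0]
wrist_force: [-0.3, 0.3, 0.0]
width: 0.523
grip_force: 0.0
```

step_arm(targets=[[[0,0,0],[-5,37,0],45],[[0,0,0],[0,0,35],45],[[0,0,0],[0,0,35],45],[[0,0,0],[0,0,35],45],[[0,0,0],[0,0,35],45]])

```text
time: 41.4
tool_pos: [0.5292, 0.0665, 0.2031]
tcp_rot: [-0.061, 3.139, 0.0]
wrist_force: [0.8, 0.0, -0.3]
width: 0.527
grip_force: 0.0
```

step_arm(targets=[[[0,0,0],[0,0,35],45],[[0,0,0],[0,0,15],45],[[0,0,0],[0,0,0],45],[[0,0,0],[0,0,0],45],[[0,0,0],[0,0,0],45]])

```text
time: 41.82
tool_pos: [0.5306, 0.0653, 0.1556]
tcp_rot: [-0.057, 3.138, 0.0]
wrist_force: [0.6, -0.5, 0.8]
width: 0.527
grip_force: 0.0
```

```bash
python3 -c "
from h import *
to(.5298,.0611,.0945,92)
shot('side')
for c in['side']: print(c,[(np.round(x['at'],1).tolist(),round(x['score'],2)) for x in tip_of(c,'lid_grip')],[(x['extent'],round(x['score'],2)) for x in cut_out(c,'lid_grip')])"
```

```text
t 41.8167 pos [0.5306 0.0653 0.1556] yaw 92.08 tool d mm [ 1.1 -4.2 61.1] turn z rad 0.0015 F [ 0.6 -0.5  0.8] M [ 0.01 -0.01  0.01] w 0.527 tilt 0.15
side [([366.4, 331.6], 0.71), ([255.8, 248.0], 0.7)] [([223.6, 244.4, 280.8, 286.0], 0.98)]
```

step_arm(targets=[[[0,0,0.0015],[1,-4.2,20],45],[[0,0,0],[0,0,20],45],[[0,0,0],[0,0,12],45],[[0,0,0],[0,0,8],45],[[0,0,0],[0,0,0],45]])

```text
time: 42.38
tool_pos: [0.5278, 0.0602, 0.0927]
tcp_rot: [0.053, -3.139, 0.0]
wrist_force: [-0.6, 0.2, -0.8]
width: 0.53
grip_force: 0.0
```

step_arm(targets=[[[0,0,0],[0,0,0],45],[[0,0,0],[0,0,0],45]])

```text
time: 42.55
tool_pos: [0.5296, 0.0603, 0.0949]
tcp_rot: [-0.053, 3.139, 0.0]
wrist_force: [-0.3, 0.5, -0.1]
width: 0.527
grip_force: 0.0
```

```bash
python3 -c "
from h import *
to(.5298,.0611,.0945,92)"
```

```text
t 42.55 pos [0.5296 0.0603 0.0949] yaw 91.92 tool d mm [-0.3  0.8  0.4] turn z rad -0.0013 F [-0.3  0.5 -0.1] M [-0.01  0.04  0.03] w 0.527 tilt 0.1
```

step_arm(targets=[[[0,0,0],[0,0.8,0],15],[[0,0,0],[0,0,0],15],[[0,0,0],[0,0,0],15],[[0,0,0],[0,0,0],15],[[0,0,0],[0,0,0],15]], grip_force=60)

```text
time: 42.97
tool_pos: [0.5297, 0.0612, 0.0951]
tcp_rot: [-0.053, 3.139, 0.0]
wrist_force: [-0.4, -0.0, 6.6]
width: 0.273
grip_force: 60.8
```

step_arm(targets=[[[0,0,0],[0,0,0],15],[[0,0,0],[0,0,0],15]])

```text
time: 43.13
tool_pos: [0.5297, 0.0611, 0.0951]
tcp_rot: [-0.053, 3.139, 0.0]
wrist_force: [-0.2, 0.0, 5.6]
width: 0.27
grip_force: 60.8
```

```bash
python3 -c "
from h import *
to(.5298,.0611,.0945,92)"
```

```text
t 43.1333 pos [0.5297 0.0611 0.0951] yaw 91.93 tool d mm [-0.1 -0.   0.6] turn z rad -0.0012 F [-0.2  0.   5.6] M [0.01 0.03 0.06] w 0.27 tilt 0.13
```

step_arm(targets=[[[0,0,0],[0,0,-10],15],[[0,0,0],[0,0,-25],15],[[0,0,0],[0,0,-35],15],[[0,0,0],[0,0,-35],15],[[0,0,0],[0,0,-35],15]])

```text
time: 43.55
tool_pos: [0.5273, 0.0609, 0.2346]
tcp_rot: [0.053, -3.138, 0.0]
wrist_force: [0.6, -0.1, -2.4]
width: 0.268
grip_force: 59.6
```

step_arm(targets=[[[0,0,0],[0,0,-35],15],[[0,0,0],[0,0,-35],15],[[0,0,0],[0,0,-35],15],[[0,0,0],[0,0,-35],15],[[0,0,-0.026],[0,0,-30],15]])

```text
time: 43.97
tool_pos: [0.5279, 0.061, 0.4063]
tcp_rot: [-0.094, 3.14, 0.0]
wrist_force: [0.0, 0.2, -2.7]
width: 0.273
grip_force: 59.7
```

step_arm(targets=[[[0,0,0],[4,32,0],15],[[0,0,0],[4,37,0],15],[[0,0,0],[4,37,0],15],[[0,0,0],[4,37,0],15],[[0,0,0],[4,37,0],15]])

```text
time: 44.38
tool_pos: [0.4967, 0.2406, 0.4035]
tcp_rot: [0.093, -3.139, 0.001]
wrist_force: [1.2, -0.3, -1.7]
width: 0.272
grip_force: 59.8
```

step_arm(targets=[[[0,0,0],[4,37,0],15],[[0,0,0],[4,37,0],15],[[0,0,0],[3,37,0],15],[[0,0,0],[0,0,0],15],[[0,0,0],[0,0,0],15]])

```text
time: 44.8
tool_pos: [0.4791, 0.3512, 0.4028]
tcp_rot: [0.099, -3.138, 0.002]
wrist_force: [0.3, -0.0, -2.4]
width: 0.273
grip_force: 60.2
```

step_arm(targets=[[[0,0,0],[0,0,0],15],[[0,0,0],[0,0,0],15],[[0,0,0],[0,0,0],15]])

```text
time: 45.05
tool_pos: [0.4806, 0.3484, 0.4039]
tcp_rot: [0.091, -3.14, 0.001]
wrist_force: [-0.7, -0.8, -2.5]
width: 0.269
grip_force: 60.2
```

```bash
python3 -c "
from h import *
to(.4812,.353,.31,93.5)"
```

```text
t 45.05 pos [0.4806 0.3484 0.4039] yaw 93.32 tool d mm [-0.9  4.6 93.9] turn z rad -0.0031 F [-0.7 -0.8 -2.5] M [ 0.04 -0.    0.  ] w 0.269 tilt 0.03
```

step_arm(targets=[[[0,0,-0.003],[-0.5,4.5,25],15],[[0,0,0],[0,0,30],15],[[0,0,0],[0,0,20],15],[[0,0,0],[0,0,10],15],[[0,0,0],[0,0,0],15]])

```text
time: 45.47
tool_pos: [0.4797, 0.3523, 0.3156]
tcp_rot: [0.096, -3.135, 0.005]
wrist_force: [0.2, -0.3, -2.3]
width: 0.276
grip_force: 60.2
```

step_arm(targets=[[[0,0,0],[0,0,0],15],[[0,0,0],[0,0,0],15]])

```text
time: 45.63
tool_pos: [0.4816, 0.3542, 0.321]
tcp_rot: [-0.097, 3.137, 0.003]
wrist_force: [-0.4, -0.3, -2.5]
width: 0.271
grip_force: 60.2
```

```bash
python3 -c "
from h import *
to(.4812,.353,.2955,93.5)"
```

```text
t 45.6333 pos [0.4816 0.3542 0.321 ] yaw 93.54 tool d mm [ 0.5 -1.3 25.5] turn z rad 0.0007 F [-0.4 -0.3 -2.5] M [ 0.04 -0.04  0.05] w 0.271 tilt 0.18
```

step_arm(targets=[[[0,0,0],[0,-0.8,5],15],[[0,0,0],[0,0,5],15],[[0,0,0],[0,0,3],15],[[0,0,0],[0,0,2],15],[[0,0,0],[0,0,0],15]])

```text
time: 46.05
tool_pos: [0.4804, 0.3533, 0.3032]
tcp_rot: [0.099, -3.139, 0.001]
wrist_force: [-0.1, 0.1, -1.9]
width: 0.269
grip_force: 60.2
```

```bash
python3 -c "
from h import *
to(.4812,.353,.2955,93.5)"
```

```text
t 46.05 pos [0.4804 0.3533 0.3032] yaw 93.6 tool d mm [-0.8 -0.3  7.7] turn z rad 0.0017 F [-0.1  0.1 -1.9] M [ 0.    0.02 -0.02] w 0.269 tilt 0.07
```

step_arm(targets=[[[0,0,0],[0,0,2],15],[[0,0,0],[0,0,2],15],[[0,0,0],[0,0,2],15],[[0,0,0],[0,0,1],15],[[0,0,0],[0,0,0],15]])

```text
time: 46.47
tool_pos: [0.4806, 0.3533, 0.2965]
tcp_rot: [0.098, -3.14, 0.0]
wrist_force: [-0.8, 0.0, -3.0]
width: 0.27
grip_force: 60.2
```

```bash
python3 -c "
from h import *
to(.4812,.353,.2955,93.5)"
```

```text
t 46.4667 pos [0.4806 0.3533 0.2965] yaw 93.59 tool d mm [-0.6 -0.4  1. ] turn z rad 0.0015 F [-0.8  0.  -3. ] M [ 0.03 -0.04 -0.01] w 0.27 tilt 0.03
```

The lugs are through the slots. I hold briefly, press about 6 mm, then turn clockwise.

step_arm(targets=[[[0,0,0],[0,0,0],15],[[0,0,0],[0,0,2],15],[[0,0,0],[0,0,2],15],[[0,0,0],[0,0,2.5],15],[[0,0,0],[0,0,0],15]])

```text
time: 46.88
tool_pos: [0.4809, 0.3535, 0.2908]
tcp_rot: [-0.098, 3.139, 0.001]
wrist_force: [-0.6, -0.5, 3.6]
width: 0.272
grip_force: 61.0
```

```bash
python3 -c "
from h import *
to(.4812,.353,.29,93.5)"
```

```text
t 46.8833 pos [0.4809 0.3535 0.2908] yaw 93.59 tool d mm [-0.3 -0.6  0.8] turn z rad 0.0015 F [-0.6 -0.5  3.6] M [-0.13  0.17 -0.  ] w 0.272 tilt 0.06
```

step_arm(targets=[[[0,0,0.05],[0,0,0.7],15],[[0,0,0.1],[0,0,0],15],[[0,0,0.1],[0,0,0],15],[[0,0,0.1],[0,0,0],15],[[0,0,0],[0,0,0],15]])

```text
time: 47.3
tool_pos: [0.4813, 0.3537, 0.2908]
tcp_rot: [0.453, 3.107, 0.002]
wrist_force: [0.1, -1.4, 2.7]
width: 0.269
grip_force: 61.0
```

```bash
python3 -c "
from h import *
to(.4812,.353,.29,3.6)"
```

```text
t 47.3 pos [0.4813 0.3537 0.2908] yaw 73.39 tool d mm [-0.1 -0.7  0.8] turn z rad 1.2181 F [ 0.1 -1.4  2.7] M [-0.23  0.03 -0.22] w 0.269 tilt 0.14
```

step_arm(targets=[[[0,0,0.1],[0,0,0],15],[[0,0,0.1],[0,0,0],15],[[0,0,0.1],[0,0,0],15],[[0,0,0.1],[0,0,0],15],[[0,0,0.1],[0,0,0],15]])

```text
time: 47.72
tool_pos: [0.4813, 0.3536, 0.2905]
tcp_rot: [1.206, 2.899, 0.002]
wrist_force: [0.4, -1.8, 3.4]
width: 0.273
grip_force: 61.0
```

step_arm(targets=[[[0,0,0.1],[0,0,0],15],[[0,0,0.1],[0,0,0],15],[[0,0,0.1],[0,0,0],15],[[0,0,0.1],[0,0,0],15],[[0,0,0.1],[0,0,0],15]])

```text
time: 48.13
tool_pos: [0.4812, 0.3536, 0.2905]
tcp_rot: [1.886, 2.511, 0.002]
wrist_force: [0.1, -1.0, 3.7]
width: 0.27
grip_force: 61.1
```

step_arm(targets=[[[0,0,0.1],[0,0,0],15],[[0,0,0.1],[0,0,0],15],[[0,0,0],[0,0,0],15],[[0,0,0],[0,0,0],15]])

```text
time: 48.47
tool_pos: [0.4811, 0.3536, 0.2903]
tcp_rot: [2.122, 2.316, 0.002]
wrist_force: [0.9, 1.3, 2.9]
width: 0.269
grip_force: 61.0
```

```bash
python3 -c "
from h import *
to(.4812,.353,.2935,3.6)"
```

```text
t 48.4667 pos [0.4811 0.3536 0.2903] yaw 5.0 tool d mm [-0.6  0.1 -3.2] turn z rad 0.0244 F [0.9 1.3 2.9] M [-0.14 -0.01 -0.27] w 0.269 tilt 0.08
```

step_arm(targets=[[[0,0,0.025],[0,0,0],15],[[0,0,0],[0,0,-1.5],15],[[0,0,0],[0,0,-1],15],[[0,0,0],[0,0,0],15]])

```text
time: 48.8
tool_pos: [0.481, 0.3535, 0.2927]
tcp_rot: [2.153, 2.288, 0.002]
wrist_force: [1.5, 0.4, 2.9]
width: 0.272
grip_force: 61.0
```

step_arm(targets=[[[0,0,0],[0,0,0],45],[[0,0,0],[0,0,0],45],[[0,0,0],[0,0,0],45],[[0,0,0],[0,0,0],45],[[0,0,0],[0,0,-5],45]])

```text
time: 49.22
tool_pos: [0.4799, 0.3529, 0.2956]
tcp_rot: [-2.155, -2.285, 0.005]
wrist_force: [-0.0, 0.0, 0.1]
width: 0.528
grip_force: 0.0
```

step_arm(targets=[[[0,0,0],[0,0,-15],45],[[0,0,0],[0,0,-30],45],[[0,0,0],[0,0,-35],45],[[0,0,0],[0,0,-35],45],[[0,0,0],[-36,0,0],45]])

```text
time: 49.63
tool_pos: [0.4845, 0.3224, 0.4214]
tcp_rot: [2.15, 2.289, 0.024]
wrist_force: [2.5, -0.9, 1.8]
width: 0.528
grip_force: 0.0
```

step_arm(targets=[[[0,0,0],[-38,0,0],45],[[0,0,0],[-38,0,0],45],[[0,0,0],[-38,0,0],45],[[0,0,0],[-38,0,0],45],[[0,0,0],[-38,0,0],45]])

```text
time: 50.05
tool_pos: [0.4935, 0.1262, 0.4127]
tcp_rot: [2.155, 2.286, 0.001]
wrist_force: [0.7, 0.0, -0.1]
width: 0.529
grip_force: 0.0
```

step_arm(targets=[[[0,0,0],[-38,0,0],45],[[0,0,0],[-38,0,0],45],[[0,0,0],[-30,0,0],45],[[0,0,0],[0,0,0],45],[[0,0,0],[0,0,0],45]])

```text
time: 50.47
tool_pos: [0.5, 0.0205, 0.4125]
tcp_rot: [-2.16, -2.282, -0.001]
wrist_force: [-0.7, -0.0, 0.2]
width: 0.529
grip_force: 0.0
```

```bash
python3 -c "
from h import *
to(.4812,.353,.2935,3.6)
b=shot('top');c=shot('side')
A=cv2.resize(b[150:300,75:205],None,fx=3,fy=3,interpolation=cv2.INTER_CUBIC);B=cv2.resize(c[240:390,130:260],None,fx=3,fy=3,interpolation=cv2.INTER_CUBIC);cv2.imwrite('pics/end.png',np.hstack([A,B])[:,:,::-1])"
```

```text
t 50.4667 pos [0.5    0.0205 0.4125] yaw 3.15 tool d mm [332.9  -0.5 119.1] turn z rad -0.0079 F [-0.7 -0.   0.2] M [ 0.03 -0.05  0.  ] w 0.529 tilt 0.03
```

View pics/end.png

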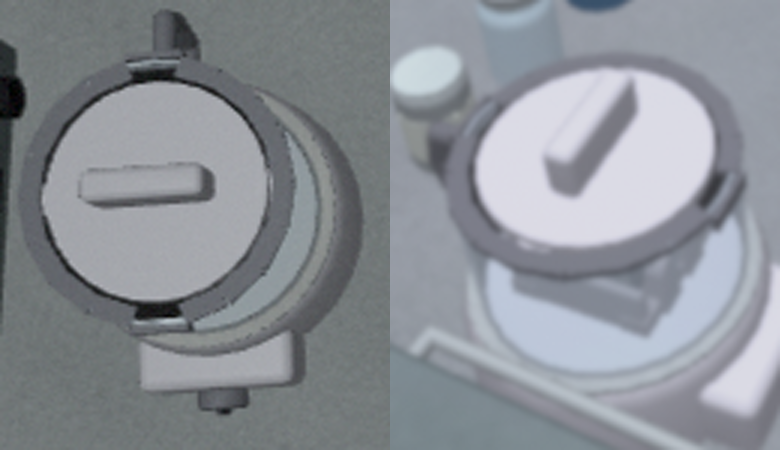

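The lid sits level in the collar with its bar across (145,185) and both slots empty at (153,68) and (158,310), so it is locked. The gripper is clear, and I hand the job in.

```bash
python3 -c "
from workcell import *
print(finish_job())"
```

```text
the job is handed in; nothing more can be done
None
```

The job is handed in: all three discs went into their own slots in the holder, and the lid is back on the bowl, turned about 90° clockwise to locked and released; `finish_job` returned no verdict.

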